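# Wind a glued carton tight in the stall's crank clamp

### The arm

A 6-joint arm with a two-finger parallel gripper is mounted at the origin on the work surface. World frame = base frame: x ahead of the robot, y to its left, z up, the work surface at z = 0. Lengths are in m, angles in rad, forces in N, time in s.
With the tool pointing down it reaches from about 0.375 to 0.9 m from the base axis. Payload 3.1 kg.
Tool frame: the origin (TCP) lies at the very end of the fingers, on their centre line; the grasp point (between the pads) lies 19 mm behind it; z points along the fingers, y is the direction in which the jaws open and shut (so a half turn about z gives the same grasp; the last joint's range is limited). The gripper opens to 85 mm and grips with 20 to 120 N. Pads are 22 mm wide; open, the fingers measure 114 mm over their backs; the gripper's body (76 mm by 85 mm) begins 54 mm behind the grasp point. The pads swing forward as they close: fully open they stand 13 mm farther back than shut.
Start: joints at [0.947, 0.527, 1.433, -0, 1.181, -0.178], TCP at [0.269, 0.564, 0.231] pointing down, gripper open.
Joint ranges: [-3.08, 3.08], [-0.75, 2.2], [0.22, 2.44], [-1.43, 4.57], [0, 2.65], [-2.85, 2.85]. Speed limits (rad/s): [2.79, 2.79, 3.14, 3.14, 3.14, 3.14].

### API

Orientations are given as a unit quaternion [w, x, y, z].
In Python, from bench import manip, capture, trace, mark_of gives the robot as it stands.
- The arm moves only by the tool play_rows, never from a script. Its argument "series" is a list of rows, each an object of numbers: "dx", "dy", "dz": the shift along the world's x, y, z in cm; "roll": the turn about the world's z in rad; "jaw": the closure in counts, from 0 (fully open) to 255 (shut). A call has exactly 10 rows; each row is the pose to reach, as a shift and turn from the pose commanded when the call began; what a row does not reach only later rows make up. A row lasts 1/12 s, in which the tool goes at most 41.7 mm and 7.16 degrees, less where a joint would pass 70% of its speed; a pose out of reach is approached as far as the arm can. A call with a gripper value outside its range is refused whole. The fingers move at their own pace and stop on an object; "newtons" is the grip in N (left out, the last holds). Time passes only in rows, so rows that repeat a pose let the fingers close, or fill a call up. It gives the time, the measured TCP pose, the force and the opening at its end, in the units of the state.
- manip.state(): the state, without advancing time (a new reading comes with each control period).
- capture(name): name is "scene" or "side" or "wrist"; returns a dict with "image" (420x560x3 uint8, red, green, blue), "fx", "fy", "cx", "cy" (pixels), "cam_to_world" (4x4, takes a point from camera to world coordinates). Camera axes: x right, y up, looking along -z (the intrinsics and any distortion apply to the point x, -y, -z); pixel columns grow to the right and rows downward; lengths in m; the calibration is good to about 2 mm. The wrist camera is an equidistant fisheye: a pixel r from the principal point sees the ray r / f radians off the axis. A picture is of the moment at which its call begins. There is no depth.
- manip.sign_off(): hands the job in, once; it reports no verdict.
Trained networks look in the newest picture that a camera, given by its name, has taken for a name from the list of things; names that differ only in an ending like _2 or _b are one class to them, and where a whole thing is asked for, a point or a joint stands for the part that bears it (a point fixed in the world has none). Each returns a list of dicts, best first, with "score" (0 to 1); they miss things now and then, are a little off and sometimes report something else, mostly with a low value. They report only what shows in the picture. A call takes as long as a camera call. They do not tell look-alikes from the thing itself.
- trace(camera, label): "pixels" (420x560 bool, what is visible of it) and "extent" ([left, top, right, bottom] in pixels, round what is visible of it).
- mark_of(camera, label): "location" ([row, column] in pixels: a listed point, or the origin of a listed thing).
The state is a dict: "t": time; "qpos": joint angles; "joint_vel": joint speeds; "joint_efforts": joint torques, N m; "eef_pos": TCP position; "ee_rot": TCP orientation; "wrist_force": force on the tool from outside, world axes, zero at the start; "ft_torque": the same for the moment, N m; "grip_width": finger opening in m.
Only numpy, scipy, OpenCV 4.12 (cv2) and the standard library are available. Lean on these libraries where they do the work, as an engineer would, in place of code of your own. Each camera call takes 0.05 s, during which the arm holds its last target. There are 200 camera calls.

### The job

Stand the small glued carton on the bed of the carton clamp, lengthwise between the fixed fence and the sliding jaw and about in the middle of their width, and let go of it. Then wind the jaw up against it by the crank's loose black grip sleeve, keeping the sleeve held whenever the crank turns, until the carton is pinched firmly between jaw and fence so that its flap can set, but without crushing it; then let go. Leave the flat box and the jar alone.

Things in the scene. Friction and masses are not known exactly. Their poses are not given: they have to be found in the camera images.
- carton: The glued carton to be clamped: brown cardboard block with a paper tape along the middle of its top, upright, 56 mm (its x) by 84 mm (its y, the length) by 76 mm high, 150 to 310 g, rigid. A pinch of 10 to 20 N between the jaws holds it firmly; over 30 N crushes it. Origin: centre of its underside. It starts standing on the table.
- clamp: The carton clamp, fixed on the table: plywood bed 140 mm (its x) by 400 mm (its y), 20 mm thick, sides open. Origin: at table height, on the bed's centre line. Along its y: wooden fence (110 mm wide, 75 mm high above the bed), inner face at y = -130 mm; sliding jaw, moving along y; grey gearbox from y = 110 to 210 mm, x within 45 mm, top 96 mm above the table.
- fence: The fixed wooden fence of the clamp: upright plate 110 mm wide (x), 75 mm high, 22 mm thick, standing on the bed. Origin: middle of its inner face (37.5 mm above the bed), which looks along the clamp's +y to the jaw. Axes as the clamp's.
- jaw: The sliding jaw: wooden plate 100 mm wide (x), 70 mm high, 20 mm thick, on a rack from the gearbox. Origin: middle of its pressing face, which looks along the clamp's -y to the fence. Axes as the clamp's. Starts 142 to 190 mm from the fence face. Jaw, carton and fence are stiff: 1 mm of jaw travel past first touch is already a strong pinch.
- crank (a joint): Crank angle (rad), growing clockwise seen from above, which closes the jaw 16 mm per rad. Starts at 0 to 3, stops at 0 and 8.5. Vertical shaft. A friction brake (0.27 N m, some 5.4 N at the sleeve) resists turning and holds the crank where it is left, against a pinch of up to about 16 N; the carton sliding on the bed adds under 1.5 N, a pinch of 10 N on it about 3.2 N at the sleeve.
- hub (a point): Point on the vertical shaft axis of the crank, at the height of the middle of the sleeve, 150 mm above the table. The steel hub and crank arm lie below it, their tops 120 mm above the table or lower; the arm reaches 50 mm from this axis to the sleeve's axis.
- sleeve: The crank's black grip sleeve: upright cylinder 26 mm in diameter, 62 mm high (119 to 181 mm above the table), with a 2 mm steel cap on top; it spins freely on the crank's vertical pin, so a gripper can hold it without turning with it. Origin: its centre, 50 mm from the shaft axis.
- flat_box: A flat cardboard box, 50 x 75 x 26 mm high, standing by; origin: centre of its underside. Not to be disturbed.
- jar: A closed white jar, 56 mm in diameter and 75 mm high, standing by; origin: centre of its underside. Not to be disturbed.
Mind the look-alikes: they are no part of the job. What is shaped like the carton but green or orange is not meant.

How it is judged:
On the way, in this order (a step that is already met when the one before it is completed fails the run):
1. the carton stands free on the clamp's bed, lengthwise between fence and jaw, in the middle of their width, let go, before it is pinched (z of carton in the frame of clamp between 0.017 and 0.024 m and x of carton in the frame of clamp between -0.02 and 0.02 m and y of carton in the frame of clamp above -0.092 m and y of carton in the frame of jaw below -0.038 m and angle between the y axis of carton and the y axis of clamp, either way round below 0.25 rad and angle between carton's own z axis and vertical below 0.08 rad and contact force between the fingers and carton below 0.1 N and contact force between jaw and carton below 3 N), for 0.2 s.
2. jaw and fence pinch the carton firmly (over 6 N each) while the fingers hold the sleeve (contact force between each of jaw, fence and carton above 6 N and contact force between the fingers and sleeve above 0.3 N), for 0.2 s.
At the end, for the whole second after the job is handed in: The carton stands on the bed, square (within 0.06 rad) and flat against the fence, within 22 mm of the middle of the jaws, still pinched between jaw (over 5 N) and fence (over 4 N), everything at rest, the sleeve let go (contact force between jaw and carton above 5 N and contact force between fence and carton above 4 N and y of carton in the frame of clamp between -0.092 and -0.085 m and x of carton in the frame of clamp between -0.022 and 0.022 m and z of carton in the frame of clamp below 0.024 m and angle between the y axis of carton and the y axis of clamp, either way round below 0.06 rad and angle between carton's own z axis and vertical below 0.06 rad and linear speed of carton below 0.01 m/s and velocity of joint crank between -0.05 and 0.05 rad/s); the robot touches nothing.
It fails at once if the carton is crushed: the jaw presses on it with more than 30 N (contact force between jaw and carton above 30 N).
It fails at once if the crank is turned closed without the fingers on the sleeve (velocity of joint crank above 0.5 rad/s and contact force between the fingers and sleeve below 0.1 N).
It fails at once if the flat box is disturbed (moved over 20 mm) (distance of flat_box from where it was at the start of the episode above 0.02 m).
It fails at once if the jar is disturbed (moved over 20 mm or tipped) (distance of jar from where it was at the start of the episode above 0.02 m or angle between jar's own z axis and vertical above 0.3 rad).
It also fails if it takes over 72 s, if anything falls off the work surface, if the arm or the gripper's body presses on something with over 40 N, if the wrist force passes 120 N, or if a joint passes its speed limit or range.

## Working session

There is one attempt and no reset: what is moved stays moved. The work goes in short steps, Python scripts to look and compute and a tool call to move; the robot and the scene stay as the last step left them, time stands still between calls to the robot, and variables do not carry over. Pictures are saved under pics/ and viewed, about 8 in all and at most 12, crops included, and the job is handed in when it is done.

Besides the shell and the picture viewer there is one more tool, called after ">>>" as a command line: name --argument value ..., lists and objects as JSON in quotes. play_rows: Moves the arm, as the interface text tells. Its arguments: {"type":"object","properties":{"series":{"type":"array"},"newtons":{"type":"number"}},"required":["series"]}

```bash
mkdir -p pics; ls
cat > h.py <<'E'
import numpy as np, cv2, json
from bench import manip, capture, trace, mark_of
def save(n,im): cv2.imwrite(f'pics/{n}.png',cv2.cvtColor(im,cv2.COLOR_RGB2BGR))
def ray(c,row,col,fish=False):
    u=(col-c['cx'])/c['fx'];v=(row-c['cy'])/c['fy']
    if fish:
        r=np.hypot(u,v);s=np.sin(r)/r if r>1e-9 else 1;d=np.array([u*s,-v*s,-np.cos(r)])
    else: d=np.array([u,-v,-1.])
    T=np.array(c['cam_to_world']);return T[:3,3],T[:3,:3]@d
def atz(c,row,col,z,fish=False):
    o,d=ray(c,row,col,fish);return o+d*(z-o[2])/d[2]
def proj(c,p,fish=False):
    T=np.array(c['cam_to_world']);q=T[:3,:3].T@(np.array(p)-T[:3,3]);x,y,z=q[0],-q[1],-q[2]
    if fish:
        r=np.hypot(x,y);t=np.arctan2(r,z);k=t/r if r>1e-9 else 1/z
        return c['cx']+c['fx']*x*k,c['cy']+c['fy']*y*k
    return c['cx']+c['fx']*x/z,c['cy']+c['fy']*y/z
E
python3 - <<'E'
from h import *
S={}
for n in ('scene','side'):
    c=capture(n);S[n]=c;save(n,c['image'])
    print(n,{k:c[k] for k in c if k not in('image',)})
    for l,z in (('carton',0),('clamp',0),('fence',.0575),('jaw',.055),('hub',.15),('sleeve',.15),('flat_box',0),('jar',0)):
        for m in mark_of(n,l)[:3]:
            r,co=m['location'];print(l,round(m['score'],2),np.round([r,co],1),atz(c,r,co,z).round(3))
cv2.imwrite('pics/both.png',np.hstack([cv2.cvtColor(S[n]['image'],cv2.COLOR_RGB2BGR) for n in S]))
print(manip.state())
E
```

```text
pics
scene {'fx': 433.2099176416514, 'fy': 433.2099176416514, 'cx': 277.1115255823261, 'cy': 205.3812881349169, 'cam_to_world': array([[ 0.04695355, -0.74492139,  0.66549792,  1.18638974],
       [ 0.99880369,  0.02590234, -0.04147596, -0.09981848],
       [ 0.01365838,  0.66664922,  0.74524644,  0.84080831],
       [ 0.        ,  0.        ,  0.        ,  1.        ]])}
carton 0.92 [241.4 144.4] [ 0.541 -0.378  0.   ]
carton 0.72 [198.2 146.7] [ 0.398 -0.395  0.   ]
carton 0.58 [284.9 124.1] [ 0.661 -0.404  0.   ]
clamp 0.63 [227.7 343.2] [0.516 0.108 0.   ]
clamp 0.57 [259.3 193.3] [ 0.598 -0.257  0.   ]
fence 0.79 [204.4 290.4] [ 0.485 -0.024  0.058]
fence 0.18 [214.  195.4] [ 0.508 -0.252  0.057]
jaw 0.84 [212.1 365.5] [0.514 0.156 0.055]
hub 0.91 [192.3 426.6] [0.542 0.271 0.15 ]
sleeve 0.55 [184.6 440.6] [0.52 0.31 0.15]
sleeve 0.19 [209.9 194. ] [ 0.576 -0.237  0.15 ]
flat_box 0.83 [213.5 193.8] [ 0.456 -0.267 -0.   ]
jar 0.96 [260.1 190.6] [ 0.6   -0.263 -0.   ]
side {'fx': 429.1000656517085, 'fy': 429.1000656517085, 'cx': 287.5706320328071, 'cy': 215.52379000861845, 'cam_to_
[... 691 characters left out ...]
360.8] [ 0.604 -0.258  0.   ]
{'t': 0.9, 'qpos': array([ 9.46518246e-01,  5.27472071e-01,  1.43270683e+00,  1.99920930e-05,
        1.18136770e+00, -1.78486376e-01]), 'joint_vel': array([0.00013148, 0.00270625, 0.00164583, 0.00013805, 0.00049745,
       0.00017096]), 'joint_efforts': array([ 5.03266547e-04, -4.42296982e+01, -1.78427249e+01, -1.22550027e-04,
        6.58784575e-04,  7.24099095e-06]), 'eef_pos': array([0.26943466, 0.56392511, 0.2313254 ]), 'ee_rot': array([4.84199972e-07, 2.21058460e-01, 9.75260558e-01, 2.48109268e-05]), 'wrist_force': array([-0.24343194,  1.10009106, -0.75156483]), 'ft_torque': array([ 0.01350338, -0.002178  ,  0.01265148]), 'grip_width': 0.08540230305938572}
```

View pics/scene.png

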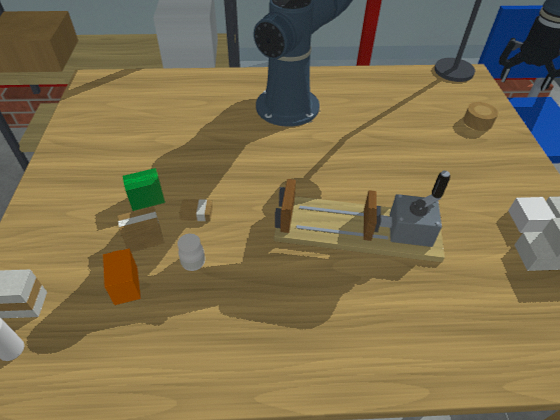

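View pics/side.png

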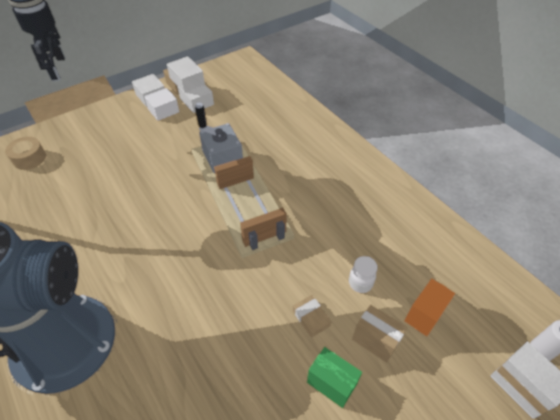

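Candidates in the scene view are a green block (144,190), an orange block (122,277) and a brown one with pale tape (140,228). The flat box is at (203,210). The brown taped block fits "carton", so I'll confirm it in a crop.

Run:
```python
from h import *
a=cv2.imread('pics/scene.png')[170:320,80:240];b=cv2.imread('pics/side.png')[270:410,280:460]
cv2.imwrite('pics/crop.png',np.hstack([cv2.resize(a,(400,375),interpolation=3),cv2.resize(b,(400,375),interpolation=3)]))
for n in('scene','side'):
    c=capture(n);im=c['image'].astype(int)
    r0,r1,c0,c1=(205,235,110,165) if n=='scene' else (305,350,350,410)
    m=np.zeros((420,560),np.uint8);s=im[r0:r1,c0:c1]
    m[r0:r1,c0:c1]=((s.min(2)>140)&(s.max(2)-s.min(2)<45))
    ys,xs=np.nonzero(m);print(n,len(ys))
    P=np.array([atz(c,y,x,.076)[:2] for y,x in zip(ys,xs)])
    if len(P)>5:
        rr=cv2.minAreaRect((P*1000).astype(np.float32));print(rr, P.mean(0)); e=np.linalg.eigh(np.cov(P.T))[1][:,1];print('axis',e,np.degrees(np.arctan2(e[1],e[0])))
    for l in('carton',):
        for t in trace(n,l)[:4]: print(l,t['score'],t['extent'])
```

```text
scene 53
((542.18359375, -409.69232177734375), (16.676511764526367, 23.816932678222656), 23.53874397277832) [ 0.54237221 -0.41116102]
axis [-0.67114105  0.74132968] 132.15519266204717
carton 0.94 [117.4, 205.9, 163.1, 249.4]
carton 0.76 [101.3, 246.5, 139.2, 303.0]
carton 0.65 [122.0, 166.9, 165.9, 211.6]
side 346
((532.519287109375, -382.6244201660156), (20.537960052490234, 84.96878814697266), 19.792362213134766) [ 0.53442781 -0.38522378]
axis [-0.29375578  0.95588051] 107.08294334616707
carton 0.81 [306.1, 346.8, 362.3, 405.7]
carton 0.71 [351.9, 305.2, 408.2, 361.2]
```

View pics/crop.png

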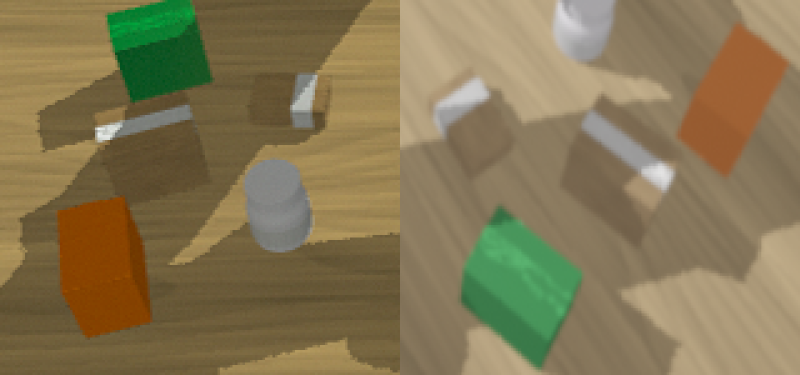

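The crop confirms it: the brown block with paper tape is the carton, centred near (0.533,-0.384) with its long axis at about 108°. Next I look at the clamp from above on the way.

>>> play_rows --series '[{"dx":4,"dy":-1,"dz":3,"roll":-0.1,"jaw":0},{"dx":24,"dy":-44,"dz":10,"roll":-0.8,"jaw":0},{"dx":24,"dy":-44,"dz":10,"roll":-0.8,"jaw":0},{"dx":24,"dy":-44,"dz":10,"roll":-0.8,"jaw":0},{"dx":24,"dy":-44,"dz":10,"roll":-0.8,"jaw":0},{"dx":24,"dy":-44,"dz":10,"roll":-0.8,"jaw":0},{"dx":24,"dy":-44,"dz":10,"roll":-0.8,"jaw":0},{"dx":24,"dy":-44,"dz":10,"roll":-0.8,"jaw":0},{"dx":24,"dy":-44,"dz":10,"roll":-0.8,"jaw":0},{"dx":24,"dy":-44,"dz":10,"roll":-0.8,"jaw":0}]'

```text
t: 1.93
eef_pos: [0.4629, 0.2199, 0.3148]
ee_rot: [0.0, 0.583, 0.812, 0.0]
wrist_force: [1.1, 0.1, 0.0]
grip_width: 0.0854
```

>>> play_rows --series '[{"dx":4,"dy":-9,"dz":2,"roll":-0.1,"jaw":0},{"dx":4,"dy":-9,"dz":2,"roll":-0.1,"jaw":0},{"dx":4,"dy":-9,"dz":2,"roll":-0.1,"jaw":0},{"dx":4,"dy":-9,"dz":2,"roll":-0.1,"jaw":0},{"dx":4,"dy":-9,"dz":2,"roll":-0.1,"jaw":0},{"dx":4,"dy":-9,"dz":2,"roll":-0.1,"jaw":0},{"dx":4,"dy":-9,"dz":2,"roll":-0.1,"jaw":0},{"dx":4,"dy":-9,"dz":2,"roll":-0.1,"jaw":0},{"dx":4,"dy":-9,"dz":2,"roll":-0.1,"jaw":0},{"dx":4,"dy":-9,"dz":2,"roll":-0.1,"jaw":0}]'

```text
t: 2.77
eef_pos: [0.502, 0.1327, 0.3341]
ee_rot: [-0.0, 0.623, 0.783, -0.0]
wrist_force: [0.1, -0.6, 0.4]
grip_width: 0.0854
```

Run:
```python
from h import *
c=capture('wrist');save('w1',c['image']);np.save('w1.npy',c,allow_pickle=True)
print(manip.state()['eef_pos'],c['cam_to_world'][:3,3])
for l,z in (('clamp',0),('fence',.0575),('jaw',.055),('hub',.15),('sleeve',.15)):
    for m in mark_of('wrist',l)[:2]:
        r,co=m['location'];print(l,round(m['score'],2),np.round([r,co],1),atz(c,r,co,z,True).round(4))
    for t in trace('wrist',l)[:1]: print('  ext',t['extent'])
```

```text
[0.50213442 0.13250831 0.33413044] [0.48637897 0.19829781 0.47520528]
clamp 0.88 [186.2 287.4] [0.5166 0.1086 0.    ]
fence 0.72 [272.8 246.5] [ 0.4849 -0.0159  0.0575]
  ext [203.1, 248.7, 280.4, 313.7]
jaw 0.79 [166.4 298.8] [0.5216 0.1479 0.055 ]
  ext [265.2, 118.3, 341.2, 183.4]
hub 0.79 [ 75.3 353.6] [0.5456 0.2631 0.15  ]
  ext [204.6, 8.7, 395.3, 314.8]
sleeve 0.6 [ 29.9 338.2] [0.5201 0.3058 0.15  ]
  ext [322.6, 8.1, 356.4, 46.3]
```

View pics/w1.png

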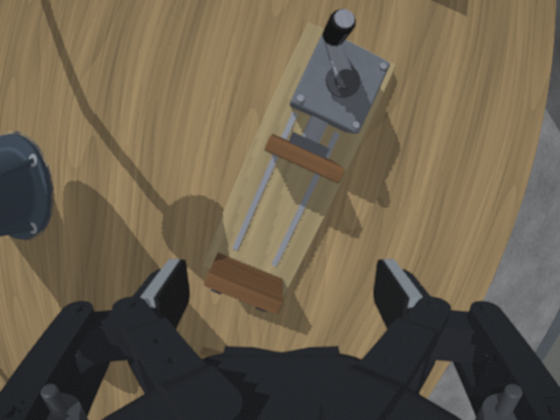

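The wrist view shows the fence top around (245,283), the jaw at (305,157), the gearbox corners near (335,33), (390,65), (357,131) and (292,104), and the sleeve top at (343,20). I'll fit the clamp pose and overlay it.

```bash
cat >> h.py <<'E'
def cl2w(p,q):  # q = x,y,theta of clamp (theta: yaw), p in clamp frame
    x,y,t=q;R=np.array([[np.cos(t),-np.sin(t),0],[np.sin(t),np.cos(t),0],[0,0,1]]);return R@np.array(p)+[x,y,0]
E
python3 - <<'E'
from h import *
from scipy.optimize import least_squares
c=np.load('w1.npy',allow_pickle=True).item()
obs=[((45,110,96),(357,131)),((-45,110,96),(292,104)),((45,210,96),(390,65)),((-70,200,20),(310,24))]
mk=[((0,-130,57.5),(246.5,272.8)),]
f=lambda q:np.concatenate([np.subtract(proj(c,cl2w(np.array(p)/1e3,q),True),u) for p,u in obs+mk])
s=least_squares(f,[.512,.11,-.215],loss='soft_l1');q=s.x;print(q,np.degrees(q[2]),s.fun.round(1))
T=lambda w:np.linalg.inv(np.array([[np.cos(q[2]),-np.sin(q[2])],[np.sin(q[2]),np.cos(q[2])]]))@(np.array(w)-q[:2])
print('jaw',T([.5216,.1479]),'hub',T([.5456,.2631]),'sleeve',T([.5201,.3058]))
K=3;x0,y0=190,0;im=cv2.cvtColor(c['image'],cv2.COLOR_RGB2BGR)[0:330,190:440];im=cv2.resize(im,None,fx=1.8,fy=1.8,interpolation=3)
jy=T([.5216,.1479])[1]*1e3
def line(a,col):
    P=np.array([[(np.array(proj(c,cl2w(np.array(p)/1e3,q),True))-[190,0]+.5)*1.8*16] for p in a]).astype(np.int32)
    cv2.polylines(im,[P],True,col,1,cv2.LINE_AA,4)
box=lambda X,y1,y2,z:[(-X,y1,z),(X,y1,z),(X,y2,z),(-X,y2,z)]
line(box(70,-200,200,20),(0,255,0));line(box(55,-152,-130,95),(255,0,0));line(box(45,110,210,96),(0,0,255));line(box(50,jy,jy+20,90),(255,255,0))
cv2.imwrite('pics/ov.png',im)
E
```

```text
[ 0.51206162  0.11036033 -0.2170979 ] -12.43879334510285 [ 3.2  2.9 -0.5 -4.7  5.1 -3.  -8.7 15.4 -0.7  0.3]
jaw [0.00122857 0.03871302] hub [-1.48471567e-04  1.56378412e-01] sleeve [-0.03424733  0.19258349]
```

View pics/ov.png

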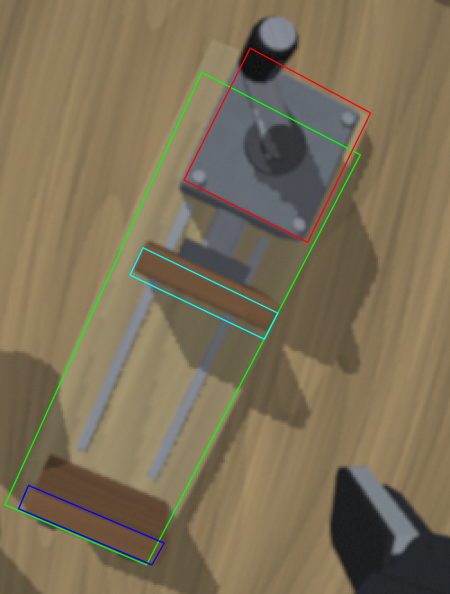

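>>> play_rows --series '[{"dx":2,"dy":-49,"dz":-3,"roll":0.1,"jaw":0},{"dx":2,"dy":-49,"dz":-3,"roll":0.1,"jaw":0},{"dx":2,"dy":-49,"dz":-3,"roll":0.1,"jaw":0},{"dx":2,"dy":-49,"dz":-3,"roll":0.1,"jaw":0},{"dx":2,"dy":-49,"dz":-3,"roll":0.1,"jaw":0},{"dx":2,"dy":-49,"dz":-3,"roll":0.1,"jaw":0},{"dx":2,"dy":-49,"dz":-3,"roll":0.1,"jaw":0},{"dx":2,"dy":-49,"dz":-3,"roll":0.1,"jaw":0},{"dx":2,"dy":-49,"dz":-3,"roll":0.1,"jaw":0},{"dx":2,"dy":-49,"dz":-3,"roll":0.1,"jaw":0}]'

```text
t: 4.15
eef_pos: [0.5191, -0.286, 0.3087]
ee_rot: [0.0, 0.584, 0.812, 0.0]
wrist_force: [0.0, -0.8, -0.3]
grip_width: 0.0855
```

>>> play_rows --series '[{"dx":1,"dy":-8,"dz":-4,"roll":0,"jaw":0},{"dx":1,"dy":-16,"dz":-8,"roll":0,"jaw":0},{"dx":1,"dy":-16,"dz":-8,"roll":0,"jaw":0},{"dx":1,"dy":-16,"dz":-8,"roll":0,"jaw":0},{"dx":1,"dy":-16,"dz":-8,"roll":0,"jaw":0},{"dx":1,"dy":-16,"dz":-8,"roll":0,"jaw":0},{"dx":1,"dy":-16,"dz":-8,"roll":0,"jaw":0},{"dx":1,"dy":-16,"dz":-8,"roll":0,"jaw":0},{"dx":1,"dy":-16,"dz":-8,"roll":0,"jaw":0},{"dx":1,"dy":-16,"dz":-8,"roll":0,"jaw":0}]'

```text
t: 4.98
eef_pos: [0.5302, -0.4423, 0.2304]
ee_rot: [0.001, 0.583, 0.813, -0.0]
wrist_force: [0.2, 0.0, 0.1]
grip_width: 0.0854
```

Run:
```python
from h import *
from scipy.optimize import least_squares
c=np.load('w1.npy',allow_pickle=True).item()
obs=[((45,110,96),(356.7,132.5)),((-45,110,96),(291.7,104)),((45,210,96),(395,63)),((0,-130,57.5),(246.5,272.8))]
f=lambda q:np.concatenate([np.subtract(proj(c,cl2w(np.array(p)/1e3,q),True),u) for p,u in obs])
s=least_squares(f,[.512,.11,-.215]);print(s.x,s.fun.round(1))
c=capture('wrist');save('w2',c['image']);st=manip.state();print(st['eef_pos'],st['ee_rot'],st['qpos'])
for m in mark_of('wrist','carton')[:3]:
    r,co=m['location'];print(round(m['score'],2),np.round([r,co],1),atz(c,r,co,0,True).round(4))
for t in trace('wrist','carton')[:3]: print(t['extent'],t['score'])
im=c['image'].astype(int)
m=((im.min(2)>130)&(im.max(2)-im.min(2)<50)).astype(np.uint8)
n,L,S,C=cv2.connectedComponentsWithStats(m)
for i in range(1,n):
    if S[i,4]>80:
        ys,xs=np.nonzero(L==i);P=np.array([atz(c,y,x,.076,True)[:2] for y,x in zip(ys,xs)]).astype(np.float32)*1000
        print(S[i],C[i].round(),cv2.minAreaRect(P))
```

```text
[ 0.51202204  0.10844035 -0.21089346] [ 2.7  2.4 -1.3 -3.2 -1.1 -0.3 -0.4  1.6]
[ 0.53015452 -0.4424199   0.23027778] [ 8.48935875e-04  5.82637323e-01  8.12731820e-01 -1.32778552e-04] [-8.56944769e-01  6.19368812e-01  1.25507253e+00  1.43682664e-04
  1.26543827e+00 -1.18384377e+00]
0.92 [108.9 188.3] [ 0.4009 -0.3954  0.    ]
0.69 [129.2 297.7] [ 0.5286 -0.3799  0.    ]
0.59 [182.5 394.2] [ 0.6597 -0.3992  0.    ]
[140.2, 59.9, 211.9, 150.2] 0.77
[360.2, 158.3, 459.9, 228.9] 0.63
[273.4, 87.0, 335.4, 180.9] 0.56
[ 371   19   65   48 2047] [408.  42.] ((592.3870239257812, -259.4776306152344), (63.81852722167969, 48.537513732910156), 2.2244551181793213)
[294 111  21  69 941] [302. 153.] ((534.6474609375, -391.49169921875), (18.486705780029297, 62.410003662109375), 19.17607307434082)
[329 304  35  41 428] [346. 322.] ((648.67724609375, -560.0667114257812), (22.693815231323242, 58.63072204589844), 0.24671439826488495)
[346 330  29  28 494] [361. 344.] ((675.6563720703125, -579.9026489257812), (38.7742919921875, 28.28605842590332), 87.77539825439453)
```

View pics/w2.png

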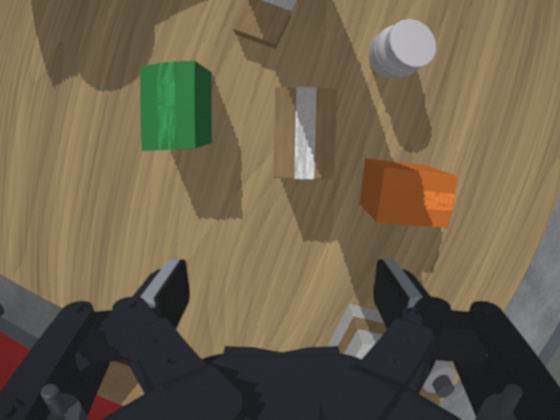

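The carton is at (305,133), with top-face corners near (276,87), (336,89), (334,180) and (275,178). Green is at (175,105), orange at (410,192) and the jar at (408,45).

Run:
```python
from h import *
c=capture('wrist')
P=np.array([atz(c,y,x,.076,True)[:2] for x,y in((276,87),(336,89),(334,180),(275,178))])
print(P,P.mean(0),np.linalg.norm(np.diff(P[[0,1,2,3,0]],axis=0),axis=1))
for a,b in((0,1),(3,2),(3,0),(2,1)):
    d=P[b]-P[a];print(np.degrees(np.arctan2(d[1],d[0])))
```

```text
[[ 0.49326041 -0.3500426 ]
 [ 0.54455449 -0.33352071]
 [ 0.57124918 -0.41314106]
 [ 0.51891483 -0.42914076]] [ 0.53199473 -0.38146128] [0.05388929 0.08397623 0.05472545 0.08315449]
17.85381628538723
16.99948555856334
107.96976566267183
108.53499804313854
```

>>> play_rows --series '[{"dx":0.2,"dy":3.5,"dz":0,"roll":-0.01,"jaw":0},{"dx":0.2,"dy":6.1,"dz":-3,"roll":-0.01,"jaw":0},{"dx":0.2,"dy":6.1,"dz":-6.5,"roll":-0.01,"jaw":0},{"dx":0.2,"dy":6.1,"dz":-10,"roll":-0.01,"jaw":0},{"dx":0.2,"dy":6.1,"dz":-13,"roll":-0.01,"jaw":0},{"dx":0.2,"dy":6.1,"dz":-16,"roll":-0.01,"jaw":0},{"dx":0.2,"dy":6.1,"dz":-18,"roll":-0.01,"jaw":0},{"dx":0.2,"dy":6.1,"dz":-19.5,"roll":-0.01,"jaw":0},{"dx":0.2,"dy":6.1,"dz":-19.5,"roll":-0.01,"jaw":60},{"dx":0.2,"dy":6.1,"dz":-19.5,"roll":-0.01,"jaw":200}]' --newtons 40

```text
t: 6.02
eef_pos: [0.5312, -0.3823, 0.0332]
ee_rot: [-0.001, 0.587, 0.809, 0.0]
wrist_force: [0.7, -0.4, -0.0]
grip_width: 0.0639
```

>>> play_rows --series '[{"dx":0,"dy":0,"dz":0,"roll":0,"jaw":200},{"dx":0,"dy":0,"dz":0,"roll":0,"jaw":200},{"dx":0,"dy":0,"dz":0,"roll":0,"jaw":200},{"dx":0,"dy":0,"dz":0,"roll":0,"jaw":200},{"dx":0,"dy":0,"dz":2,"roll":0,"jaw":200},{"dx":0,"dy":0,"dz":5,"roll":0,"jaw":200},{"dx":0,"dy":0,"dz":9,"roll":0,"jaw":200},{"dx":0,"dy":0,"dz":13,"roll":0,"jaw":200},{"dx":0,"dy":0,"dz":16,"roll":0,"jaw":200},{"dx":0,"dy":0,"dz":16,"roll":0,"jaw":200}]'

```text
t: 6.85
eef_pos: [0.5349, -0.386, 0.2025]
ee_rot: [0.008, 0.587, 0.809, -0.001]
wrist_force: [1.1, -1.6, -1.5]
grip_width: 0.0555
```

>>> play_rows --series '[{"dx":0,"dy":2,"dz":0,"roll":0,"jaw":200},{"dx":-0.5,"dy":5,"dz":0,"roll":-0.05,"jaw":200},{"dx":-1,"dy":8.5,"dz":0,"roll":-0.1,"jaw":200},{"dx":-1.5,"dy":12,"dz":0,"roll":-0.15,"jaw":200},{"dx":-2,"dy":16,"dz":0,"roll":-0.2,"jaw":200},{"dx":-2,"dy":20,"dz":0,"roll":-0.28,"jaw":200},{"dx":-2.3,"dy":24,"dz":0,"roll":-0.36,"jaw":200},{"dx":-2.6,"dy":28,"dz":0,"roll":-0.43,"jaw":200},{"dx":-3,"dy":32,"dz":0,"roll":-0.5,"jaw":200},{"dx":-3.3,"dy":36,"dz":0,"roll":-0.52,"jaw":200}]'

```text
t: 7.68
eef_pos: [0.4972, -0.0208, 0.1936]
ee_rot: [-0.0, 0.777, 0.63, -0.0]
wrist_force: [0.8, 0.2, -2.3]
grip_width: 0.0554
```

>>> play_rows --series '[{"dx":0,"dy":3,"dz":0,"roll":0,"jaw":200},{"dx":0,"dy":5,"dz":0,"roll":0,"jaw":200},{"dx":0,"dy":6.5,"dz":0,"roll":0,"jaw":200},{"dx":0,"dy":7.2,"dz":0,"roll":0,"jaw":200},{"dx":0,"dy":7.2,"dz":0,"roll":0,"jaw":200},{"dx":0,"dy":7.2,"dz":0,"roll":0,"jaw":200},{"dx":0,"dy":7.2,"dz":0,"roll":0,"jaw":200},{"dx":0,"dy":7.2,"dz":0,"roll":0,"jaw":200},{"dx":0,"dy":7.2,"dz":0,"roll":0,"jaw":200},{"dx":0,"dy":7.2,"dz":0,"roll":0,"jaw":200}]'

```text
t: 8.52
eef_pos: [0.4985, 0.0485, 0.1937]
ee_rot: [0.0, 0.776, 0.63, -0.0]
wrist_force: [-0.2, 0.2, -2.5]
grip_width: 0.0557
```

Run:
```python
from h import *
st=manip.state();print(st['eef_pos'],st['ee_rot'],st['grip_width'],st['wrist_force'])
c=capture('wrist');save('w3',c['image']);np.save('w3.npy',c,allow_pickle=True)
s=capture('side')
for n,cc,f in(('wrist',c,True),('side',s,False)):
  for l,z in (('fence',.0575),('jaw',.055),('hub',.15),('sleeve',.15),('carton',.165)):
    for m in mark_of(n,l)[:1]:
        r,co=m['location'];print(n,l,round(m['score'],2),np.round([r,co],1),atz(cc,r,co,z,f).round(4))
```

```text
[0.49850988 0.04845021 0.1937135 ] [ 3.15632217e-06  7.76196253e-01  6.30491376e-01 -4.03401438e-05] 0.055713078293771805 [-0.16919181  0.18754895 -2.53329852]
wrist jaw 0.92 [ 78.1 278.7] [0.5178 0.1524 0.055 ]
wrist carton 0.69 [235.9 279.1] [0.4982 0.0542 0.165 ]
side fence 0.79 [221.1 260.2] [ 0.4906 -0.0122  0.0575]
side jaw 0.91 [175.  235.6] [0.5245 0.1544 0.055 ]
side hub 0.97 [123.7 218. ] [0.5423 0.2547 0.15  ]
side sleeve 0.71 [118.4 200.5] [0.5158 0.2994 0.15  ]
side carton 0.72 [177.9 245.6] [0.4894 0.0386 0.165 ]
```

View pics/w3.png

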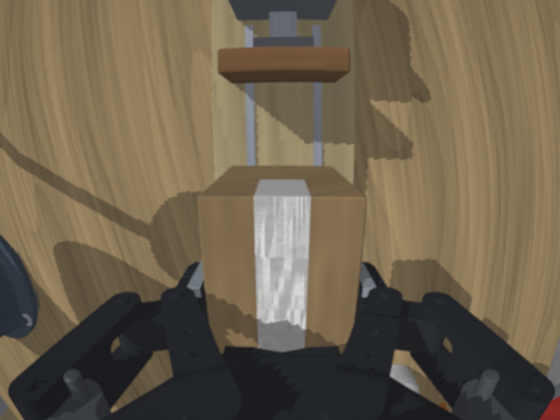

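The held carton is aligned, with tape column 282 against jaw centre 284. I'll lower it 14 cm onto the bed.

>>> play_rows --series '[{"dx":0.1,"dy":0.1,"dz":-2,"roll":0,"jaw":200},{"dx":0.1,"dy":0.1,"dz":-5,"roll":0,"jaw":200},{"dx":0.1,"dy":0.1,"dz":-8,"roll":0,"jaw":200},{"dx":0.1,"dy":0.1,"dz":-11,"roll":0,"jaw":200},{"dx":0.1,"dy":0.1,"dz":-12.5,"roll":0,"jaw":200},{"dx":0.1,"dy":0.1,"dz":-13.3,"roll":0,"jaw":200},{"dx":0.1,"dy":0.1,"dz":-13.7,"roll":0,"jaw":200},{"dx":0.1,"dy":0.1,"dz":-13.8,"roll":0,"jaw":200},{"dx":0.1,"dy":0.1,"dz":-13.8,"roll":0,"jaw":200},{"dx":0.1,"dy":0.1,"dz":-13.8,"roll":0,"jaw":200}]'

```text
t: 9.95
eef_pos: [0.5004, 0.0502, 0.0568]
ee_rot: [0.001, 0.776, 0.631, 0.001]
wrist_force: [-0.1, -0.6, -1.7]
grip_width: 0.0557
```

>>> play_rows --series '[{"dx":0,"dy":0,"dz":-0.1,"roll":0,"jaw":200},{"dx":0,"dy":0,"dz":-0.2,"roll":0,"jaw":200},{"dx":0,"dy":0,"dz":-0.2,"roll":0,"jaw":100},{"dx":0,"dy":0,"dz":-0.2,"roll":0,"jaw":50},{"dx":0,"dy":0,"dz":-0.2,"roll":0,"jaw":0},{"dx":0,"dy":0,"dz":-0.2,"roll":0,"jaw":0},{"dx":0,"dy":0,"dz":-0.2,"roll":0,"jaw":0},{"dx":0,"dy":0,"dz":-0.2,"roll":0,"jaw":0},{"dx":0,"dy":0,"dz":-0.2,"roll":0,"jaw":0},{"dx":0,"dy":0,"dz":-0.2,"roll":0,"jaw":0}]'

```text
t: 10.78
eef_pos: [0.4994, 0.0503, 0.0537]
ee_rot: [-0.0, 0.776, 0.631, -0.0]
wrist_force: [0.4, 1.0, -1.0]
grip_width: 0.0855
```

>>> play_rows --series '[{"dx":0,"dy":0,"dz":1,"roll":0,"jaw":0},{"dx":0,"dy":0,"dz":4,"roll":0,"jaw":0},{"dx":0,"dy":0,"dz":8,"roll":0,"jaw":0},{"dx":0,"dy":0,"dz":12,"roll":0,"jaw":0},{"dx":0,"dy":0,"dz":16,"roll":0,"jaw":0},{"dx":0,"dy":3,"dz":19,"roll":0,"jaw":0},{"dx":1,"dy":6,"dz":21,"roll":0,"jaw":0},{"dx":1.5,"dy":10,"dz":22,"roll":0,"jaw":0},{"dx":2,"dy":12,"dz":22,"roll":0,"jaw":0},{"dx":2,"dy":12,"dz":22,"roll":0,"jaw":0}]'

```text
t: 11.62
eef_pos: [0.5203, 0.1741, 0.2759]
ee_rot: [0.001, 0.774, 0.633, 0.003]
wrist_force: [-0.0, -0.1, -0.5]
grip_width: 0.0855
```

Run:
```python
from h import *
st=manip.state();print(st['eef_pos'],st['ee_rot'],st['qpos'])
c=capture('wrist');save('w4',c['image']);s=capture('side');sc=capture('scene')
for n,cc,f in(('wrist',c,True),('side',s,False),('scene',sc,False)):
  for l,z in (('jaw',.055),('hub',.15),('sleeve',.15),('carton',.02)):
    for m in mark_of(n,l)[:1]:
        r,co=m['location'];print(n,l,round(m['score'],2),np.round([r,co],1),atz(cc,r,co,z,f).round(4))
```

```text
[0.52028253 0.1740747  0.27590551] [6.14512601e-04 7.74386328e-01 6.32707753e-01 2.51728059e-03] [0.11822112 0.37075434 1.57506225 0.00179449 1.19086948 0.31826084]
wrist hub 0.97 [ 91.6 286.8] [0.5435 0.2644 0.15  ]
wrist sleeve 0.66 [ 46.5 249.4] [0.5214 0.3083 0.15  ]
side jaw 0.65 [175.9 237.5] [0.5268 0.1487 0.055 ]
side hub 0.95 [123.1 217.2] [0.5418 0.258  0.15  ]
side sleeve 0.5 [118.1 200.3] [0.5159 0.3008 0.15  ]
side carton 0.95 [214.5 251.9] [0.5004 0.0425 0.02  ]
scene jaw 0.95 [212.9 367.4] [0.5165 0.1599 0.055 ]
scene hub 0.79 [193.3 427. ] [0.5452 0.2712 0.15  ]
scene sleeve 0.67 [212.3 193.6] [ 0.5829 -0.2378  0.15  ]
scene carton 0.95 [284.9 125. ] [ 0.6734 -0.3952  0.02  ]
```

View pics/w4.png

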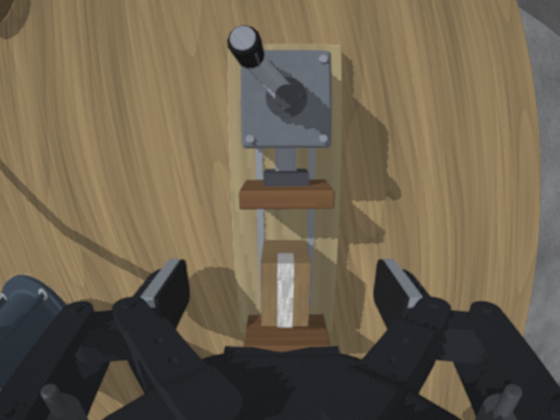

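The carton stands on the bed (285,290), square and centred. The sleeve is at (245,45) and the hub at (287,95). Next I go over the sleeve.

>>> play_rows --series '[{"dx":0,"dy":4,"dz":0,"roll":0,"jaw":0},{"dx":0,"dy":8,"dz":0,"roll":0,"jaw":0},{"dx":0,"dy":11,"dz":0,"roll":0,"jaw":0},{"dx":0,"dy":13.1,"dz":0,"roll":0,"jaw":0},{"dx":0,"dy":13.1,"dz":-2,"roll":0,"jaw":0},{"dx":0,"dy":13.1,"dz":-4,"roll":0,"jaw":0},{"dx":0,"dy":13.1,"dz":-6,"roll":0,"jaw":0},{"dx":0,"dy":13.1,"dz":-6,"roll":0,"jaw":0},{"dx":0,"dy":13.1,"dz":-6,"roll":0,"jaw":0},{"dx":0,"dy":13.1,"dz":-6,"roll":0,"jaw":0}]'

```text
t: 13.2
eef_pos: [0.5202, 0.3014, 0.2147]
ee_rot: [0.0, 0.776, 0.631, 0.001]
wrist_force: [0.7, 0.8, 0.5]
grip_width: 0.0853
```

Run:
```python
from h import *
st=manip.state();print(st['eef_pos'],st['ee_rot'])
c=capture('wrist');save('w5',c['image']);s=capture('side')
for l,z in (('sleeve',.15),):
    for n,cc,f in(('wrist',c,True),('side',s,False)):
      for m in mark_of(n,l)[:2]:
        r,co=m['location'];print(n,l,round(m['score'],2),np.round([r,co],1),atz(cc,r,co,z,f).round(4))
print('proj of TCP-axis at z=.183',proj(c,[*st['eef_pos'][:2],.183],True))
```

```text
[0.52016298 0.3014396  0.21466619] [2.58484844e-04 7.75782951e-01 6.30999368e-01 7.36631170e-04]
wrist sleeve 0.91 [215.2 277.7] [0.5191 0.3088 0.15  ]
side sleeve 0.49 [116.6 199.3] [0.5168 0.3077 0.15  ]
proj of TCP-axis at z=.183 (np.float64(281.71138198750543), np.float64(243.29522034543734))
```

View pics/w5.png

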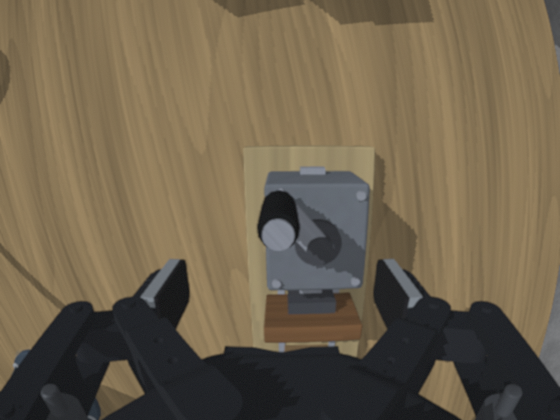

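The sleeve cap is at (279,234), roughly 6 mm beyond the tool axis. I correct, descend and grip.

>>> play_rows --series '[{"dx":-0.1,"dy":0.7,"dz":0,"roll":0,"jaw":0},{"dx":-0.1,"dy":0.7,"dz":-2,"roll":0,"jaw":0},{"dx":-0.1,"dy":0.7,"dz":-5,"roll":0,"jaw":0},{"dx":-0.1,"dy":0.7,"dz":-7,"roll":0,"jaw":0},{"dx":-0.1,"dy":0.7,"dz":-8.2,"roll":0,"jaw":0},{"dx":-0.1,"dy":0.7,"dz":-8.2,"roll":0,"jaw":0},{"dx":-0.1,"dy":0.7,"dz":-8.2,"roll":0,"jaw":80},{"dx":-0.1,"dy":0.7,"dz":-8.2,"roll":0,"jaw":120},{"dx":-0.1,"dy":0.7,"dz":-8.2,"roll":0,"jaw":150},{"dx":-0.1,"dy":0.7,"dz":-8.2,"roll":0,"jaw":170}]' --newtons 40

```text
t: 14.23
eef_pos: [0.5193, 0.3087, 0.1331]
ee_rot: [0.0, 0.776, 0.631, 0.001]
wrist_force: [0.2, 0.3, 0.3]
grip_width: 0.0389
```

>>> play_rows --series '[{"dx":0,"dy":0,"dz":0,"roll":0,"jaw":190},{"dx":0,"dy":0,"dz":0,"roll":0,"jaw":210},{"dx":0,"dy":0,"dz":0,"roll":0,"jaw":230},{"dx":0,"dy":0,"dz":0,"roll":0,"jaw":230},{"dx":0,"dy":0,"dz":0,"roll":0,"jaw":230},{"dx":0,"dy":0,"dz":0,"roll":0,"jaw":230},{"dx":0,"dy":0,"dz":0,"roll":0,"jaw":230},{"dx":0,"dy":0,"dz":0,"roll":0,"jaw":230},{"dx":0,"dy":0,"dz":0,"roll":0,"jaw":230},{"dx":0,"dy":0,"dz":0,"roll":0,"jaw":230}]'

```text
t: 15.07
eef_pos: [0.5195, 0.3083, 0.133]
ee_rot: [0.001, 0.776, 0.631, 0.001]
wrist_force: [0.3, -0.9, 6.9]
grip_width: 0.0252
```

Run:
```python
from h import *
st=manip.state();print(st['eef_pos'],st['wrist_force'],st['grip_width'])
c=capture('side');w=capture('wrist')
for n,cc,f in(('wrist',w,True),('side',c,False)):
  for l,z in (('sleeve',.15),('hub',.15)):
    for m in mark_of(n,l)[:1]: r,co=m['location'];print(n,l,round(m['score'],2),np.round([r,co],1),atz(cc,r,co,z,f).round(4))
# circular path rows about hub, shift from start offset
h=np.array([.5445,.264]);p=st['eef_pos'][:2];o=p-h;print('r',np.linalg.norm(o),'ang',np.degrees(np.arctan2(o[1],o[0])))
```

```text
[0.51950413 0.30833673 0.1329854 ] [ 0.32224416 -0.88353463  6.85546464] 0.025224873063500335
wrist sleeve 0.68 [285.2 280.1] [0.5185 0.308  0.15  ]
side sleeve 0.62 [116.6 195.9] [0.5095 0.3128 0.15  ]
side hub 0.8 [122.  216.1] [0.5417 0.2634 0.15  ]
r 0.05089733750974181 ang 119.41315198465217
```

```bash
cat > rows.py <<'E'
import sys,numpy as np
p0=float(sys.argv[1]);r=float(sys.argv[3]) if len(sys.argv)>3 else 5.0
for a in eval(sys.argv[2]): print(f"{a:.3f}: {r*(np.cos(p0-a)-np.cos(p0)):.2f} {r*(np.sin(p0-a)-np.sin(p0)):.2f}",end=' | ')
print()
E
python3 rows.py 2.084 'np.arange(1,11)*.06'
```

```text
0.060: 0.27 0.14 | 0.120: 0.54 0.26 | 0.180: 0.82 0.37 | 0.240: 1.11 0.46 | 0.300: 1.40 0.53 | 0.360: 1.69 0.59 | 0.420: 1.99 0.62 | 0.480: 2.29 0.64 | 0.540: 2.59 0.64 | 0.600: 2.89 0.63 |
```

>>> play_rows --series '[{"dx":0.27,"dy":0.14,"dz":0,"roll":0,"jaw":230},{"dx":0.54,"dy":0.26,"dz":0,"roll":0,"jaw":230},{"dx":0.82,"dy":0.37,"dz":0,"roll":0,"jaw":230},{"dx":1.11,"dy":0.46,"dz":0,"roll":0,"jaw":230},{"dx":1.4,"dy":0.53,"dz":0,"roll":0,"jaw":230},{"dx":1.69,"dy":0.59,"dz":0,"roll":0,"jaw":230},{"dx":1.99,"dy":0.62,"dz":0,"roll":0,"jaw":230},{"dx":2.29,"dy":0.64,"dz":0,"roll":0,"jaw":230},{"dx":2.59,"dy":0.64,"dz":0,"roll":0,"jaw":230},{"dx":2.89,"dy":0.63,"dz":0,"roll":0,"jaw":230}]'

```text
t: 16.2
eef_pos: [0.5452, 0.315, 0.1329]
ee_rot: [-0.001, 0.776, 0.631, -0.001]
wrist_force: [-5.5, 0.5, 9.6]
grip_width: 0.025
```

```bash
python3 - <<'E'
from h import *
st=manip.state();print(st['eef_pos'],st['wrist_force'],st['grip_width'])
E
python3 rows.py 1.484 'np.arange(1,11)*.12'
```

```text
[0.54522457 0.31495857 0.1329486 ] [-5.51577656  0.48385187  9.64862932] 0.0250129753789877
0.120: 0.59 -0.09 | 0.240: 1.17 -0.25 | 0.360: 1.73 -0.47 | 0.480: 2.25 -0.76 | 0.600: 2.74 -1.11 | 0.720: 3.18 -1.52 | 0.840: 3.57 -1.98 | 0.960: 3.90 -2.48 | 1.080: 4.16 -3.02 | 1.200: 4.37 -3.58 |
```

The tangential load is 5.5 N, which is the brake, and the radial load is about 0.5 N. The path fits, so I continue.

>>> play_rows --series '[{"dx":0.59,"dy":-0.09,"dz":0,"roll":0,"jaw":230},{"dx":1.17,"dy":-0.25,"dz":0,"roll":0,"jaw":230},{"dx":1.73,"dy":-0.47,"dz":0,"roll":0,"jaw":230},{"dx":2.25,"dy":-0.76,"dz":0,"roll":0,"jaw":230},{"dx":2.74,"dy":-1.11,"dz":0,"roll":0,"jaw":230},{"dx":3.18,"dy":-1.52,"dz":0,"roll":0,"jaw":230},{"dx":3.57,"dy":-1.98,"dz":0,"roll":0,"jaw":230},{"dx":3.9,"dy":-2.48,"dz":0,"roll":0,"jaw":230},{"dx":4.16,"dy":-3.02,"dz":0,"roll":0,"jaw":230},{"dx":4.37,"dy":-3.58,"dz":0,"roll":0,"jaw":230}]'

```text
t: 17.03
eef_pos: [0.5917, 0.2814, 0.1331]
ee_rot: [-0.001, 0.776, 0.631, 0.003]
wrist_force: [-0.8, 5.6, 5.1]
grip_width: 0.0248
```

```bash
python3 - <<'E'
from h import *
st=manip.state();p=st['eef_pos'];print(p,st['wrist_force'],st['grip_width'],np.hypot(*(p[:2]-[.544,.2648])))
E
python3 rows.py .284 'np.arange(1,11)*.12'
```

```text
[0.59165199 0.28138573 0.13311072] [-0.78001818  5.60215186  5.07376182] 0.02483335382802743 0.05045591142079653
0.120: 0.13 -0.58 | 0.240: 0.20 -1.18 | 0.360: 0.19 -1.78 | 0.480: 0.10 -2.37 | 0.600: -0.05 -2.95 | 0.720: -0.27 -3.51 | 0.840: -0.55 -4.04 | 0.960: -0.90 -4.53 | 1.080: -1.30 -4.97 | 1.200: -1.75 -5.37 |
```

>>> play_rows --series '[{"dx":0.13,"dy":-0.58,"dz":0,"roll":0,"jaw":230},{"dx":0.2,"dy":-1.18,"dz":0,"roll":0,"jaw":230},{"dx":0.19,"dy":-1.78,"dz":0,"roll":0,"jaw":230},{"dx":0.1,"dy":-2.37,"dz":0,"roll":0,"jaw":230},{"dx":-0.05,"dy":-2.95,"dz":0,"roll":0,"jaw":230},{"dx":-0.27,"dy":-3.51,"dz":0,"roll":0,"jaw":230},{"dx":-0.55,"dy":-4.04,"dz":0,"roll":0,"jaw":230},{"dx":-0.9,"dy":-4.53,"dz":0,"roll":0,"jaw":230},{"dx":-1.3,"dy":-4.97,"dz":0,"roll":0,"jaw":230},{"dx":-1.75,"dy":-5.37,"dz":0,"roll":0,"jaw":230}]'

```text
t: 17.87
eef_pos: [0.5766, 0.2265, 0.1331]
ee_rot: [0.001, 0.776, 0.631, 0.004]
wrist_force: [3.4, 4.8, 1.2]
grip_width: 0.0251
```

```bash
python3 - <<'E'
from h import *
st=manip.state();p=st['eef_pos'];print(p,st['wrist_force'],st['grip_width'],np.hypot(*(p[:2]-[.544,.2648])))
c=capture('side');print([ (m['location'],atz(c,*m['location'],.055)) for m in mark_of('side','jaw')[:1]],[ (m['location'],atz(c,*m['location'],.02)) for m in mark_of('side','carton')[:3]])
E
python3 rows.py -.916 'np.arange(1,11)*.06'
python3 rows.py -1.516 'np.arange(1,11)*.04'
python3 rows.py -1.916 'np.arange(1,11)*.05'
```

```text
[0.57655589 0.22653486 0.13311553] [3.36406798 4.8115409  1.20492478] 0.025116251747003413 0.05024048946540887
[([185.7, 241.8], array([0.5173449 , 0.11274672, 0.055     ]))] [([215.7, 250.7], array([0.49573837, 0.04103999, 0.02      ])), ([313.5, 422.6], array([ 0.65064931, -0.40124908,  0.02      ])), ([199.2, 244.4], array([0.5124657 , 0.09684587, 0.02      ]))]
0.060: -0.24 -0.18 | 0.120: -0.50 -0.34 | 0.180: -0.76 -0.48 | 0.240: -1.03 -0.61 | 0.300: -1.31 -0.72 | 0.360: -1.59 -0.82 | 0.420: -1.88 -0.90 | 0.480: -2.18 -0.96 | 0.540: -2.47 -1.00 | 0.600: -2.77 -1.03 | 
0.040: -0.20 -0.01 | 0.080: -0.40 -0.01 | 0.120: -0.60 0.00 | 0.160: -0.80 0.02 | 0.200: -1.00 0.05 | 0.240: -1.19 0.08 | 0.280: -1.39 0.12 | 0.320: -1.58 0.17 | 0.360: -1.78 0.22 | 0.400: -1.97 0.29 | 
0.050: -0.23 0.09 | 0.100: -0.46 0.19 | 0.150: -0.68 0.31 | 0.200: -0.90 0.43 | 0.250: -1.11 0.56 | 0.300: -1.31 0.71 | 0.350: -1.51 0.87 | 0.400: -1.70 1.03 | 0.450: -1.88 1.20 | 0.500: -2.05 1.39 |
```

>>> play_rows --series '[{"dx":-0.24,"dy":-0.18,"dz":0,"roll":0,"jaw":230},{"dx":-0.5,"dy":-0.34,"dz":0,"roll":0,"jaw":230},{"dx":-0.76,"dy":-0.48,"dz":0,"roll":0,"jaw":230},{"dx":-1.03,"dy":-0.61,"dz":0,"roll":0,"jaw":230},{"dx":-1.31,"dy":-0.72,"dz":0,"roll":0,"jaw":230},{"dx":-1.59,"dy":-0.82,"dz":0,"roll":0,"jaw":230},{"dx":-1.88,"dy":-0.9,"dz":0,"roll":0,"jaw":230},{"dx":-2.18,"dy":-0.96,"dz":0,"roll":0,"jaw":230},{"dx":-2.47,"dy":-1.0,"dz":0,"roll":0,"jaw":230},{"dx":-2.77,"dy":-1.03,"dz":0,"roll":0,"jaw":230}]'

```text
t: 18.85
eef_pos: [0.5492, 0.2151, 0.1331]
ee_rot: [0.002, 0.776, 0.631, 0.003]
wrist_force: [4.9, -0.5, 4.2]
grip_width: 0.0251
```

>>> play_rows --series '[{"dx":-0.2,"dy":-0.01,"dz":0,"roll":0,"jaw":230},{"dx":-0.4,"dy":-0.01,"dz":0,"roll":0,"jaw":230},{"dx":-0.6,"dy":0,"dz":0,"roll":0,"jaw":230},{"dx":-0.8,"dy":0.02,"dz":0,"roll":0,"jaw":230},{"dx":-1.0,"dy":0.05,"dz":0,"roll":0,"jaw":230},{"dx":-1.19,"dy":0.08,"dz":0,"roll":0,"jaw":230},{"dx":-1.39,"dy":0.12,"dz":0,"roll":0,"jaw":230},{"dx":-1.58,"dy":0.17,"dz":0,"roll":0,"jaw":230},{"dx":-1.78,"dy":0.22,"dz":0,"roll":0,"jaw":230},{"dx":-1.97,"dy":0.29,"dz":0,"roll":0,"jaw":230}]'

```text
t: 19.68
eef_pos: [0.5295, 0.2171, 0.133]
ee_rot: [0.002, 0.776, 0.631, 0.003]
wrist_force: [5.4, -3.0, 5.5]
grip_width: 0.0254
```

>>> play_rows --series '[{"dx":-0.23,"dy":0.09,"dz":0,"roll":0,"jaw":230},{"dx":-0.46,"dy":0.19,"dz":0,"roll":0,"jaw":230},{"dx":-0.68,"dy":0.31,"dz":0,"roll":0,"jaw":230},{"dx":-0.9,"dy":0.43,"dz":0,"roll":0,"jaw":230},{"dx":-1.11,"dy":0.56,"dz":0,"roll":0,"jaw":230},{"dx":-1.31,"dy":0.71,"dz":0,"roll":0,"jaw":230},{"dx":-1.51,"dy":0.87,"dz":0,"roll":0,"jaw":230},{"dx":-1.7,"dy":1.03,"dz":0,"roll":0,"jaw":230},{"dx":-1.7,"dy":1.03,"dz":0,"roll":0,"jaw":230},{"dx":-1.7,"dy":1.03,"dz":0,"roll":0,"jaw":230}]'

```text
t: 20.52
eef_pos: [0.5113, 0.2273, 0.133]
ee_rot: [0.002, 0.776, 0.631, 0.001]
wrist_force: [3.6, -3.6, 7.0]
grip_width: 0.0251
```

```bash
python3 - <<'E'
from h import *
st=manip.state();p=st['eef_pos'];d=p[:2]-[.544,.2648];ph=np.arctan2(d[1],d[0]);t=np.array([np.sin(ph),-np.cos(ph)])
print(p,st['wrist_force'],st['grip_width'],np.hypot(*d),'turned',2.084-ph,'Ftan',-st['wrist_force'][:2]@t,'Frad',st['wrist_force'][:2]@d/.05)
c=capture('side');sc=capture('scene')
for n,cc in(('side',c),('scene',sc)):
  for l,z in(('jaw',.055),('fence',.0575),('carton',.02)): print(n,l,[ (np.round(m['location']),atz(cc,*m['location'],z).round(4)) for m in mark_of(n,l)[:2]])
im=np.hstack([cv2.resize(c['image'][90:260,160:320],(400,425)),cv2.resize(sc['image'][140:270,260:460],(400,425))]);save('sd',im)
E
python3 rows.py -2.316 'np.arange(1,11)*.02'
```

```text
[0.51128071 0.22734577 0.13297713] [ 3.596782   -3.56214076  6.96974306] 0.025115893437592896 0.04973300279613271 turned 4.37282186048995 Ftan 5.052287559918405 Frad 0.3146617967414822
side jaw [(array([194., 245.]), array([0.5081, 0.084 , 0.055 ]))]
side fence [(array([224., 261.]), array([ 0.4877, -0.0194,  0.0575]))]
side carton [(array([217., 252.]), array([0.4963, 0.0363, 0.02  ])), (array([380., 332.]), array([ 0.4009, -0.3934,  0.02  ]))]
scene jaw [(array([212., 336.]), array([0.5106, 0.0839, 0.055 ])), (array([227., 343.]), array([0.5568, 0.0947, 0.055 ]))]
scene fence [(array([208., 292.]), array([ 0.4966, -0.0209,  0.0575]))]
scene carton [(array([219., 316.]), array([0.5016, 0.0391, 0.02  ])), (array([202., 145.]), array([ 0.4316, -0.3886,  0.02  ]))]
0.020: -0.07 0.07 | 0.040: -0.14 0.14 | 0.060: -0.21 0.21 | 0.080: -0.28 0.28 | 0.100: -0.35 0.36 | 0.120: -0.42 0.43 | 0.140: -0.48 0.51 | 0.160: -0.54 0.59 | 0.180: -0.60 0.67 | 0.200: -0.66 0.75 |
```

View pics/sd.png

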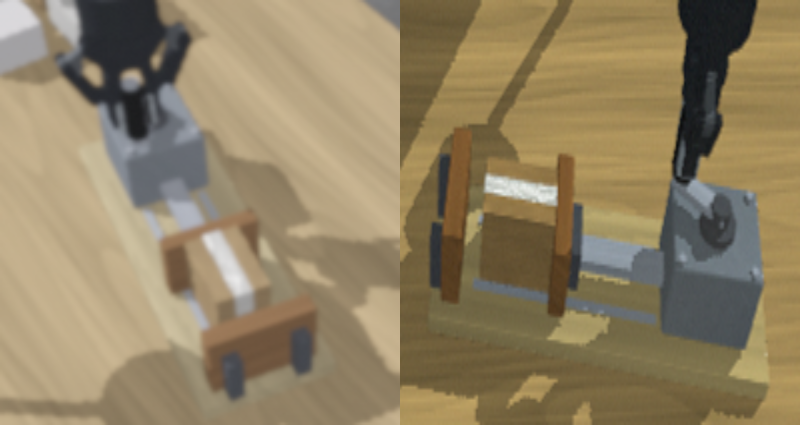

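The jaw is near the carton, square, with roughly 20 mm left to the fence. I continue slowly.

```bash
python3 rows.py -2.316 'np.arange(1,11)*.045'
python3 rows.py -2.766 'np.arange(1,11)*.03'
python3 rows.py -3.066 'np.arange(1,11)*.015'
```

```text
0.045: -0.16 0.16 | 0.090: -0.32 0.32 | 0.135: -0.46 0.49 | 0.180: -0.60 0.67 | 0.225: -0.73 0.85 | 0.270: -0.86 1.04 | 0.315: -0.97 1.23 | 0.360: -1.08 1.43 | 0.405: -1.17 1.63 | 0.450: -1.26 1.84 | 
0.030: -0.05 0.14 | 0.060: -0.10 0.28 | 0.090: -0.15 0.43 | 0.120: -0.19 0.57 | 0.150: -0.22 0.72 | 0.180: -0.25 0.86 | 0.210: -0.28 1.01 | 0.240: -0.30 1.16 | 0.270: -0.32 1.31 | 0.300: -0.33 1.46 | 
0.015: -0.01 0.07 | 0.030: -0.01 0.15 | 0.045: -0.01 0.22 | 0.060: -0.01 0.30 | 0.075: -0.01 0.37 | 0.090: -0.01 0.45 | 0.105: -0.01 0.52 | 0.120: -0.01 0.60 | 0.135: -0.01 0.67 | 0.150: -0.00 0.75 |
```

>>> play_rows --series '[{"dx":-0.16,"dy":0.16,"dz":0,"roll":0,"jaw":230},{"dx":-0.32,"dy":0.32,"dz":0,"roll":0,"jaw":230},{"dx":-0.46,"dy":0.49,"dz":0,"roll":0,"jaw":230},{"dx":-0.6,"dy":0.67,"dz":0,"roll":0,"jaw":230},{"dx":-0.73,"dy":0.85,"dz":0,"roll":0,"jaw":230},{"dx":-0.86,"dy":1.04,"dz":0,"roll":0,"jaw":230},{"dx":-0.97,"dy":1.23,"dz":0,"roll":0,"jaw":230},{"dx":-1.08,"dy":1.43,"dz":0,"roll":0,"jaw":230},{"dx":-1.17,"dy":1.63,"dz":0,"roll":0,"jaw":230},{"dx":-1.26,"dy":1.84,"dz":0,"roll":0,"jaw":230}]'

```text
t: 21.75
eef_pos: [0.4984, 0.2451, 0.133]
ee_rot: [0.002, 0.775, 0.631, 0.001]
wrist_force: [2.3, -5.0, 8.6]
grip_width: 0.0251
```

>>> play_rows --series '[{"dx":-0.05,"dy":0.14,"dz":0,"roll":0,"jaw":230},{"dx":-0.1,"dy":0.28,"dz":0,"roll":0,"jaw":230},{"dx":-0.15,"dy":0.43,"dz":0,"roll":0,"jaw":230},{"dx":-0.19,"dy":0.57,"dz":0,"roll":0,"jaw":230},{"dx":-0.22,"dy":0.72,"dz":0,"roll":0,"jaw":230},{"dx":-0.25,"dy":0.86,"dz":0,"roll":0,"jaw":230},{"dx":-0.28,"dy":1.01,"dz":0,"roll":0,"jaw":230},{"dx":-0.3,"dy":1.16,"dz":0,"roll":0,"jaw":230},{"dx":-0.32,"dy":1.31,"dz":0,"roll":0,"jaw":230},{"dx":-0.33,"dy":1.46,"dz":0,"roll":0,"jaw":230}]'

```text
t: 22.58
eef_pos: [0.4946, 0.2596, 0.1329]
ee_rot: [0.002, 0.775, 0.631, 0.0]
wrist_force: [1.9, -5.3, 8.9]
grip_width: 0.0245
```

```bash
cat > m.py <<'E'
from h import *
import sys
st=manip.state();p=st['eef_pos'];d=p[:2]-[.544,.2648];ph=np.arctan2(d[1],d[0]);t=np.array([np.sin(ph),-np.cos(ph)])
print(st['t'],p,st['wrist_force'],'turned',(2.084-ph)%6.2832,'Ftan',-st['wrist_force'][:2]@t,'Frad',st['wrist_force'][:2]@d/.05)
if len(sys.argv)>1:
  c=capture('side');sc=capture('scene')
  for n,cc in(('side',c),('scene',sc)):
    for l,z in(('jaw',.055),('fence',.0575),('carton',.02)): print(n,l,[ (np.round(m['location']),atz(cc,*m['location'],z).round(4)) for m in mark_of(n,l)[:1]])
E
python3 m.py 1
```

```text
22.5833 [0.49457436 0.2595676  0.13294212] [ 1.86103598 -5.29391531  8.85763227] turned 5.120121466915515 Ftan 5.460419345496983 Frad -1.2856605850903742
side jaw [(array([199., 245.]), array([0.501 , 0.0702, 0.055 ]))]
side fence [(array([220., 259.]), array([ 0.4895, -0.0091,  0.0575]))]
side carton [(array([314., 422.]), array([ 0.6494, -0.4009,  0.02  ]))]
scene jaw [(array([209., 329.]), array([0.5018, 0.0695, 0.055 ]))]
scene fence [(array([206., 290.]), array([ 0.4897, -0.0243,  0.0575]))]
scene carton [(array([286., 125.]), array([ 0.6767, -0.3944,  0.02  ]))]
```

>>> play_rows --series '[{"dx":-0.01,"dy":0.07,"dz":0,"roll":0,"jaw":230},{"dx":-0.01,"dy":0.15,"dz":0,"roll":0,"jaw":230},{"dx":-0.01,"dy":0.22,"dz":0,"roll":0,"jaw":230},{"dx":-0.01,"dy":0.3,"dz":0,"roll":0,"jaw":230},{"dx":-0.01,"dy":0.37,"dz":0,"roll":0,"jaw":230},{"dx":-0.01,"dy":0.45,"dz":0,"roll":0,"jaw":230},{"dx":-0.01,"dy":0.52,"dz":0,"roll":0,"jaw":230},{"dx":-0.01,"dy":0.6,"dz":0,"roll":0,"jaw":230},{"dx":-0.01,"dy":0.67,"dz":0,"roll":0,"jaw":230},{"dx":0,"dy":0.75,"dz":0,"roll":0,"jaw":230}]'

```text
t: 23.82
eef_pos: [0.4943, 0.2669, 0.1329]
ee_rot: [0.002, 0.775, 0.631, -0.0]
wrist_force: [0.4, -5.1, 9.7]
grip_width: 0.025
```

```bash
python3 m.py; python3 rows.py -3.216 'np.arange(1,11)*.015'; python3 rows.py -3.366 'np.arange(1,11)*.015'
```

```text
23.8167 [0.49429316 0.26690367 0.13292255] [ 0.42563271 -5.12372281  9.70438051] turned 5.267903707843477 Ftan 5.101143019465411 Frad -0.6387098991745982
0.015: 0.01 0.07 | 0.030: 0.01 0.15 | 0.045: 0.02 0.22 | 0.060: 0.03 0.30 | 0.075: 0.04 0.37 | 0.090: 0.05 0.45 | 0.105: 0.07 0.52 | 0.120: 0.08 0.59 | 0.135: 0.10 0.67 | 0.150: 0.11 0.74 | 
0.015: 0.02 0.07 | 0.030: 0.04 0.15 | 0.045: 0.05 0.22 | 0.060: 0.08 0.29 | 0.075: 0.10 0.36 | 0.090: 0.12 0.43 | 0.105: 0.14 0.50 | 0.120: 0.17 0.58 | 0.135: 0.19 0.65 | 0.150: 0.22 0.72 |
```

>>> play_rows --series '[{"dx":0,"dy":0.04,"dz":0,"roll":0,"jaw":230},{"dx":0.01,"dy":0.08,"dz":0,"roll":0,"jaw":230},{"dx":0.01,"dy":0.12,"dz":0,"roll":0,"jaw":230},{"dx":0.01,"dy":0.16,"dz":0,"roll":0,"jaw":230},{"dx":0.02,"dy":0.2,"dz":0,"roll":0,"jaw":230},{"dx":0.02,"dy":0.25,"dz":0,"roll":0,"jaw":230},{"dx":0.02,"dy":0.25,"dz":0,"roll":0,"jaw":230},{"dx":0.02,"dy":0.25,"dz":0,"roll":0,"jaw":230},{"dx":0.02,"dy":0.25,"dz":0,"roll":0,"jaw":230},{"dx":0.02,"dy":0.25,"dz":0,"roll":0,"jaw":230}]'

```text
t: 24.65
eef_pos: [0.4944, 0.2695, 0.1329]
ee_rot: [0.002, 0.775, 0.631, -0.0]
wrist_force: [1.3, -5.1, 9.1]
grip_width: 0.0252
```

>>> play_rows --series '[{"dx":0,"dy":0.04,"dz":0,"roll":0,"jaw":230},{"dx":0.01,"dy":0.08,"dz":0,"roll":0,"jaw":230},{"dx":0.01,"dy":0.12,"dz":0,"roll":0,"jaw":230},{"dx":0.02,"dy":0.16,"dz":0,"roll":0,"jaw":230},{"dx":0.02,"dy":0.2,"dz":0,"roll":0,"jaw":230},{"dx":0.03,"dy":0.25,"dz":0,"roll":0,"jaw":230},{"dx":0.03,"dy":0.25,"dz":0,"roll":0,"jaw":230},{"dx":0.03,"dy":0.25,"dz":0,"roll":0,"jaw":230},{"dx":0.03,"dy":0.25,"dz":0,"roll":0,"jaw":230},{"dx":0.03,"dy":0.25,"dz":0,"roll":0,"jaw":230}]'

```text
t: 25.48
eef_pos: [0.4947, 0.2719, 0.1329]
ee_rot: [0.002, 0.775, 0.631, -0.0]
wrist_force: [1.1, -6.4, 9.4]
grip_width: 0.0252
```

```bash
python3 m.py 1
```

```text
25.4833 [0.49474838 0.27190841 0.13292584] [ 1.08788279 -6.44470901  9.42891194] turned 5.368946071515196 Ftan 6.223213524863102 Frad -1.9878331138148415
side jaw [(array([196., 247.]), array([0.5087, 0.0761, 0.055 ]))]
side fence [(array([220., 262.]), array([ 0.4957, -0.011 ,  0.0575]))]
side carton [(array([382., 331.]), array([ 0.3972, -0.3961,  0.02  ]))]
scene jaw [(array([212., 330.]), array([0.5101, 0.0707, 0.055 ]))]
scene fence [(array([203., 293.]), array([ 0.4811, -0.0164,  0.0575]))]
scene carton [(array([200., 147.]), array([ 0.423 , -0.3863,  0.02  ]))]
```

>>> play_rows --series '[{"dx":0,"dy":0.04,"dz":0,"roll":0,"jaw":230},{"dx":0.01,"dy":0.08,"dz":0,"roll":0,"jaw":230},{"dx":0.02,"dy":0.12,"dz":0,"roll":0,"jaw":230},{"dx":0.03,"dy":0.16,"dz":0,"roll":0,"jaw":230},{"dx":0.04,"dy":0.2,"dz":0,"roll":0,"jaw":230},{"dx":0.04,"dy":0.24,"dz":0,"roll":0,"jaw":230},{"dx":0.04,"dy":0.24,"dz":0,"roll":0,"jaw":230},{"dx":0.04,"dy":0.24,"dz":0,"roll":0,"jaw":230},{"dx":0.04,"dy":0.24,"dz":0,"roll":0,"jaw":230},{"dx":0.04,"dy":0.24,"dz":0,"roll":0,"jaw":230}]'

```text
t: 26.72
eef_pos: [0.4951, 0.2743, 0.1329]
ee_rot: [0.002, 0.775, 0.631, -0.0]
wrist_force: [2.3, -6.4, 8.5]
grip_width: 0.0253
```

```bash
python3 m.py
```

```text
26.7167 [0.49512665 0.27427529 0.13291361] [ 2.30234089 -6.39511018  8.53096676] turned 5.417106056915233 Ftan 5.840002612037382 Frad -3.4623734191877764
```

>>> play_rows --series '[{"dx":0.01,"dy":0.04,"dz":0,"roll":0,"jaw":230},{"dx":0.03,"dy":0.08,"dz":0,"roll":0,"jaw":230},{"dx":0.04,"dy":0.12,"dz":0,"roll":0,"jaw":230},{"dx":0.06,"dy":0.16,"dz":0,"roll":0,"jaw":230},{"dx":0.07,"dy":0.2,"dz":0,"roll":0,"jaw":230},{"dx":0.08,"dy":0.24,"dz":0,"roll":0,"jaw":230},{"dx":0.08,"dy":0.24,"dz":0,"roll":0,"jaw":230},{"dx":0.08,"dy":0.24,"dz":0,"roll":0,"jaw":230},{"dx":0.08,"dy":0.24,"dz":0,"roll":0,"jaw":230},{"dx":0.08,"dy":0.24,"dz":0,"roll":0,"jaw":230}]'

```text
t: 27.55
eef_pos: [0.4956, 0.2766, 0.1329]
ee_rot: [0.002, 0.775, 0.631, -0.0]
wrist_force: [0.5, -5.1, 9.8]
grip_width: 0.0253
```

```bash
python3 m.py
```

```text
27.55 [0.49562752 0.27662589 0.13292622] [ 0.4663995  -5.14301086  9.8275161 ] turned 5.465379924965049 Ftan 4.885118293032016 Frad -1.6676321412078976
```

>>> play_rows --series '[{"dx":0.01,"dy":0.04,"dz":0,"roll":0,"jaw":230},{"dx":0.02,"dy":0.08,"dz":0,"roll":0,"jaw":230},{"dx":0.03,"dy":0.12,"dz":0,"roll":0,"jaw":230},{"dx":0.04,"dy":0.16,"dz":0,"roll":0,"jaw":230},{"dx":0.05,"dy":0.2,"dz":0,"roll":0,"jaw":230},{"dx":0.07,"dy":0.24,"dz":0,"roll":0,"jaw":230},{"dx":0.07,"dy":0.24,"dz":0,"roll":0,"jaw":230},{"dx":0.07,"dy":0.24,"dz":0,"roll":0,"jaw":230},{"dx":0.07,"dy":0.24,"dz":0,"roll":0,"jaw":230},{"dx":0.07,"dy":0.24,"dz":0,"roll":0,"jaw":230}]'

```text
t: 28.38
eef_pos: [0.4963, 0.279, 0.1329]
ee_rot: [0.002, 0.775, 0.632, -0.001]
wrist_force: [0.3, -5.7, 9.4]
grip_width: 0.0251
```

```bash
python3 m.py
```

```text
28.3833 [0.49625216 0.27898843 0.1328995 ] [ 0.31256149 -5.71491258  9.42321012] turned 5.514450498486093 Ftan 5.3891357161715865 Frad -1.9201955857839432
```

>>> play_rows --series '[{"dx":0.01,"dy":0.04,"dz":0,"roll":0,"jaw":230},{"dx":0.02,"dy":0.08,"dz":0,"roll":0,"jaw":230},{"dx":0.04,"dy":0.12,"dz":0,"roll":0,"jaw":230},{"dx":0.05,"dy":0.16,"dz":0,"roll":0,"jaw":230},{"dx":0.06,"dy":0.2,"dz":0,"roll":0,"jaw":230},{"dx":0.08,"dy":0.24,"dz":0,"roll":0,"jaw":230},{"dx":0.08,"dy":0.24,"dz":0,"roll":0,"jaw":230},{"dx":0.08,"dy":0.24,"dz":0,"roll":0,"jaw":230},{"dx":0.08,"dy":0.24,"dz":0,"roll":0,"jaw":230},{"dx":0.08,"dy":0.24,"dz":0,"roll":0,"jaw":230}]'

```text
t: 29.22
eef_pos: [0.497, 0.2813, 0.1329]
ee_rot: [0.002, 0.775, 0.631, -0.001]
wrist_force: [0.3, -5.9, 10.6]
grip_width: 0.0249
```

```bash
python3 m.py
python3 - <<'E'
from h import *
c=capture('side');sc=capture('scene')
save('sd2',np.hstack([cv2.resize(c['image'][150:250,190:300],(400,364),interpolation=cv2.INTER_CUBIC),cv2.resize(sc['image'][160:250,265:364],(400,364),interpolation=cv2.INTER_CUBIC)]))
E
```

```text
29.2167 [0.49702686 0.28132995 0.13290415] [ 0.33112399 -5.93408955 10.57638576] turned 5.563975719679188 Ftan 5.48769596781767 Frad -2.272882399408532
```

View pics/sd2.png

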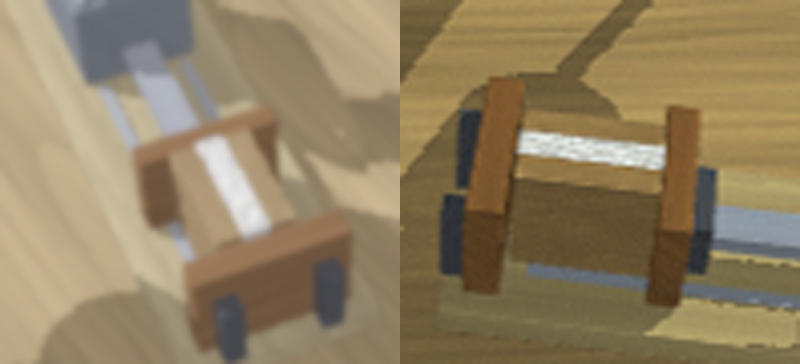

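Carton and fence are almost touching (scene crop x≈512 against 520). I go on in smaller steps.

>>> play_rows --series '[{"dx":0.01,"dy":0.03,"dz":0,"roll":0,"jaw":230},{"dx":0.02,"dy":0.06,"dz":0,"roll":0,"jaw":230},{"dx":0.03,"dy":0.09,"dz":0,"roll":0,"jaw":230},{"dx":0.04,"dy":0.12,"dz":0,"roll":0,"jaw":230},{"dx":0.06,"dy":0.16,"dz":0,"roll":0,"jaw":230},{"dx":0.08,"dy":0.19,"dz":0,"roll":0,"jaw":230},{"dx":0.08,"dy":0.19,"dz":0,"roll":0,"jaw":230},{"dx":0.08,"dy":0.19,"dz":0,"roll":0,"jaw":230},{"dx":0.08,"dy":0.19,"dz":0,"roll":0,"jaw":230},{"dx":0.08,"dy":0.19,"dz":0,"roll":0,"jaw":230}]'

```text
t: 30.15
eef_pos: [0.4977, 0.2832, 0.1329]
ee_rot: [0.002, 0.775, 0.631, -0.001]
wrist_force: [-0.1, -6.8, 10.5]
grip_width: 0.025
```

```bash
python3 m.py
```

```text
30.15 [0.49767885 0.28319063 0.13290175] [-0.13529878 -6.78757086 10.51489245] turned 5.603545978233642 Ftan 6.3584794025187525 Frad -2.3712101503324186
```

>>> play_rows --series '[{"dx":0.01,"dy":0.03,"dz":0,"roll":0,"jaw":230},{"dx":0.03,"dy":0.06,"dz":0,"roll":0,"jaw":230},{"dx":0.04,"dy":0.09,"dz":0,"roll":0,"jaw":230},{"dx":0.06,"dy":0.12,"dz":0,"roll":0,"jaw":230},{"dx":0.07,"dy":0.15,"dz":0,"roll":0,"jaw":230},{"dx":0.08,"dy":0.18,"dz":0,"roll":0,"jaw":230},{"dx":0.08,"dy":0.18,"dz":0,"roll":0,"jaw":230},{"dx":0.08,"dy":0.18,"dz":0,"roll":0,"jaw":230},{"dx":0.08,"dy":0.18,"dz":0,"roll":0,"jaw":230},{"dx":0.08,"dy":0.18,"dz":0,"roll":0,"jaw":230}]'

```text
t: 30.98
eef_pos: [0.4984, 0.2849, 0.1329]
ee_rot: [0.002, 0.775, 0.632, -0.001]
wrist_force: [-0.4, -5.8, 10.0]
grip_width: 0.025
```

```bash
python3 m.py
```

```text
30.9833 [0.49840444 0.28490959 0.13290764] [-0.36526286 -5.77421023 10.00697099] turned 5.640987441542326 Ftan 5.43058608665129 Frad -1.9892524214616136
```

>>> play_rows --series '[{"dx":0.02,"dy":0.03,"dz":0,"roll":0,"jaw":230},{"dx":0.03,"dy":0.06,"dz":0,"roll":0,"jaw":230},{"dx":0.05,"dy":0.09,"dz":0,"roll":0,"jaw":230},{"dx":0.06,"dy":0.12,"dz":0,"roll":0,"jaw":230},{"dx":0.08,"dy":0.15,"dz":0,"roll":0,"jaw":230},{"dx":0.09,"dy":0.18,"dz":0,"roll":0,"jaw":230},{"dx":0.09,"dy":0.18,"dz":0,"roll":0,"jaw":230},{"dx":0.09,"dy":0.18,"dz":0,"roll":0,"jaw":230},{"dx":0.09,"dy":0.18,"dz":0,"roll":0,"jaw":230},{"dx":0.09,"dy":0.18,"dz":0,"roll":0,"jaw":230}]'

```text
t: 31.82
eef_pos: [0.4992, 0.2867, 0.1329]
ee_rot: [0.001, 0.775, 0.631, -0.001]
wrist_force: [0.2, -6.1, 10.4]
grip_width: 0.0251
```

```bash
python3 m.py
```

```text
31.8167 [0.49923033 0.28669922 0.13287664] [ 0.24672798 -6.094955   10.39184165] turned 5.680539896129755 Ftan 5.366628501854134 Frad -2.8904142319437276
```

>>> play_rows --series '[{"dx":0.02,"dy":0.03,"dz":0,"roll":0,"jaw":230},{"dx":0.03,"dy":0.06,"dz":0,"roll":0,"jaw":230},{"dx":0.05,"dy":0.09,"dz":0,"roll":0,"jaw":230},{"dx":0.07,"dy":0.12,"dz":0,"roll":0,"jaw":230},{"dx":0.09,"dy":0.15,"dz":0,"roll":0,"jaw":230},{"dx":0.11,"dy":0.18,"dz":0,"roll":0,"jaw":230},{"dx":0.11,"dy":0.18,"dz":0,"roll":0,"jaw":230},{"dx":0.11,"dy":0.18,"dz":0,"roll":0,"jaw":230},{"dx":0.11,"dy":0.18,"dz":0,"roll":0,"jaw":230},{"dx":0.11,"dy":0.18,"dz":0,"roll":0,"jaw":230}]'

```text
t: 32.65
eef_pos: [0.5001, 0.2885, 0.1329]
ee_rot: [0.001, 0.775, 0.632, -0.001]
wrist_force: [-0.2, -6.5, 10.8]
grip_width: 0.0251
```

```bash
python3 m.py
```

```text
32.65 [0.50010402 0.28851837 0.13289676] [-0.21089672 -6.48638311 10.84686706] turned 5.720997080337762 Ftan 5.806867814511661 Frad -2.891778396823903
```

>>> play_rows --series '[{"dx":0.02,"dy":0.03,"dz":0,"roll":0,"jaw":230},{"dx":0.04,"dy":0.06,"dz":0,"roll":0,"jaw":230},{"dx":0.06,"dy":0.09,"dz":0,"roll":0,"jaw":230},{"dx":0.08,"dy":0.12,"dz":0,"roll":0,"jaw":230},{"dx":0.1,"dy":0.15,"dz":0,"roll":0,"jaw":230},{"dx":0.12,"dy":0.17,"dz":0,"roll":0,"jaw":230},{"dx":0.12,"dy":0.17,"dz":0,"roll":0,"jaw":230},{"dx":0.12,"dy":0.17,"dz":0,"roll":0,"jaw":230},{"dx":0.12,"dy":0.17,"dz":0,"roll":0,"jaw":230},{"dx":0.12,"dy":0.17,"dz":0,"roll":0,"jaw":230}]'

```text
t: 33.48
eef_pos: [0.5011, 0.2902, 0.1329]
ee_rot: [0.001, 0.775, 0.631, -0.001]
wrist_force: [-0.8, -6.3, 11.2]
grip_width: 0.0254
```

```bash
python3 m.py
```

```text
33.4833 [0.50105135 0.2901907  0.13287387] [-0.80322852 -6.31396406 11.21773176] turned 5.7595218304441325 Ftan 5.843964947925559 Frad -2.5163682401813605
```

>>> play_rows --series '[{"dx":0.02,"dy":0.03,"dz":0,"roll":0,"jaw":230},{"dx":0.04,"dy":0.06,"dz":0,"roll":0,"jaw":230},{"dx":0.06,"dy":0.09,"dz":0,"roll":0,"jaw":230},{"dx":0.08,"dy":0.12,"dz":0,"roll":0,"jaw":230},{"dx":0.1,"dy":0.15,"dz":0,"roll":0,"jaw":230},{"dx":0.12,"dy":0.17,"dz":0,"roll":0,"jaw":230},{"dx":0.12,"dy":0.17,"dz":0,"roll":0,"jaw":230},{"dx":0.12,"dy":0.17,"dz":0,"roll":0,"jaw":230},{"dx":0.12,"dy":0.17,"dz":0,"roll":0,"jaw":230},{"dx":0.12,"dy":0.17,"dz":0,"roll":0,"jaw":230}]'

```text
t: 34.32
eef_pos: [0.5013, 0.2907, 0.1328]
ee_rot: [0.001, 0.775, 0.632, -0.003]
wrist_force: [-1.4, -8.8, 12.1]
grip_width: 0.025
```

```bash
python3 m.py
```

```text
34.3167 [0.50130928 0.29068317 0.13284491] [-1.38136341 -8.79525447 12.12820702] turned 5.770642743208718 Ftan 8.237066320060803 Frad -3.373553887941826
```

Contact: the crank stalled and Ftan rose to 8.2 N, a pinch of about 8 to 9 N. One more small push brings it to about 13 N.

>>> play_rows --series '[{"dx":0.01,"dy":0.02,"dz":0,"roll":0,"jaw":230},{"dx":0.02,"dy":0.03,"dz":0,"roll":0,"jaw":230},{"dx":0.03,"dy":0.05,"dz":0,"roll":0,"jaw":230},{"dx":0.04,"dy":0.06,"dz":0,"roll":0,"jaw":230},{"dx":0.05,"dy":0.08,"dz":0,"roll":0,"jaw":230},{"dx":0.05,"dy":0.08,"dz":0,"roll":0,"jaw":230},{"dx":0.05,"dy":0.08,"dz":0,"roll":0,"jaw":230},{"dx":0.05,"dy":0.08,"dz":0,"roll":0,"jaw":230},{"dx":0.05,"dy":0.08,"dz":0,"roll":0,"jaw":230},{"dx":0.05,"dy":0.08,"dz":0,"roll":0,"jaw":230}]'

```text
t: 35.15
eef_pos: [0.5013, 0.2907, 0.1328]
ee_rot: [0.002, 0.775, 0.632, -0.004]
wrist_force: [-2.3, -11.2, 13.6]
grip_width: 0.0251
```

```bash
python3 m.py;python3 m.py 1 >/dev/null; python3 m.py
```

```text
35.15 [0.50132147 0.29074901 0.1328112 ] [ -2.28366616 -11.18733166  13.63968466] turned 5.771896345034472 Ftan 10.745518896660197 Frad -3.856732768255258
35.55 [0.50132181 0.29074407 0.13282277] [ -2.1997153  -11.86584109  12.77567981] turned 5.77181541143746 Ftan 11.28200955652793 Frad -4.279366651077496
```

Pinch is about 15 to 17 N, held for over 1 s with the sleeve gripped. I relax the arm's load, then open.

>>> play_rows --series '[{"dx":-0.01,"dy":-0.05,"dz":0,"roll":0,"jaw":230},{"dx":-0.02,"dy":-0.1,"dz":0,"roll":0,"jaw":230},{"dx":-0.03,"dy":-0.15,"dz":0,"roll":0,"jaw":230},{"dx":-0.04,"dy":-0.2,"dz":0,"roll":0,"jaw":230},{"dx":-0.05,"dy":-0.25,"dz":0,"roll":0,"jaw":230},{"dx":-0.06,"dy":-0.28,"dz":0,"roll":0,"jaw":230},{"dx":-0.06,"dy":-0.28,"dz":0,"roll":0,"jaw":230},{"dx":-0.06,"dy":-0.28,"dz":0,"roll":0,"jaw":230},{"dx":-0.06,"dy":-0.28,"dz":0,"roll":0,"jaw":230},{"dx":-0.06,"dy":-0.28,"dz":0,"roll":0,"jaw":230}]'

```text
t: 36.38
eef_pos: [0.5014, 0.2906, 0.1329]
ee_rot: [0.0, 0.775, 0.631, -0.002]
wrist_force: [-2.4, -3.9, 11.5]
grip_width: 0.0253
```

```bash
python3 m.py
```

```text
36.3833 [0.50137645 0.29064683 0.13289531] [-2.36094097 -3.93158312 11.49524969] turned 5.770717944535718 Ftan 4.585956373809947 Frad -0.01974575680674384
```

>>> play_rows --series '[{"dx":-0.03,"dy":-0.05,"dz":0,"roll":0,"jaw":230},{"dx":-0.06,"dy":-0.1,"dz":0,"roll":0,"jaw":230},{"dx":-0.06,"dy":-0.1,"dz":0,"roll":0,"jaw":230},{"dx":-0.06,"dy":-0.1,"dz":0,"roll":0,"jaw":150},{"dx":-0.06,"dy":-0.1,"dz":0,"roll":0,"jaw":100},{"dx":-0.06,"dy":-0.1,"dz":0,"roll":0,"jaw":50},{"dx":-0.06,"dy":-0.1,"dz":0,"roll":0,"jaw":0},{"dx":-0.06,"dy":-0.1,"dz":0,"roll":0,"jaw":0},{"dx":-0.06,"dy":-0.1,"dz":0,"roll":0,"jaw":0},{"dx":-0.06,"dy":-0.1,"dz":0,"roll":0,"jaw":0}]'

```text
t: 37.22
eef_pos: [0.5016, 0.2907, 0.1315]
ee_rot: [-0.0, 0.776, 0.631, -0.0]
wrist_force: [-0.1, 0.2, 0.2]
grip_width: 0.0856
```

>>> play_rows --series '[{"dx":0,"dy":0,"dz":1,"roll":0,"jaw":0},{"dx":0,"dy":0,"dz":3,"roll":0,"jaw":0},{"dx":0,"dy":0,"dz":6,"roll":0,"jaw":0},{"dx":0,"dy":0,"dz":9,"roll":0,"jaw":0},{"dx":0,"dy":-3,"dz":12,"roll":0,"jaw":0},{"dx":0,"dy":-6,"dz":14,"roll":0,"jaw":0},{"dx":0,"dy":-9,"dz":14,"roll":0,"jaw":0},{"dx":0,"dy":-11,"dz":14,"roll":0,"jaw":0},{"dx":0,"dy":-12,"dz":14,"roll":0,"jaw":0},{"dx":0,"dy":-12,"dz":14,"roll":0,"jaw":0}]'

```text
t: 38.05
eef_pos: [0.5017, 0.1691, 0.2724]
ee_rot: [0.0, 0.777, 0.63, 0.0]
wrist_force: [0.2, 0.8, -0.2]
grip_width: 0.0851
```

Run:
```python
from h import *
c=capture('wrist');sc=capture('scene');st=manip.state();print(st['t'],st['eef_pos'],st['wrist_force'],st['grip_width'])
for l,z in(('sleeve',.15),('hub',.15)): print(l,[atz(c,*m['location'],z,True).round(4) for m in mark_of('wrist',l)[:1]])
save('fin',np.hstack([cv2.resize(c['image'][0:380,180:400],(320,553)),cv2.resize(sc['image'][160:250,265:364],(400,553),interpolation=cv2.INTER_CUBIC)]))
```

```text
38.15 [0.50169725 0.17115716 0.27188567] [-0.16515952 -0.25993939  0.04807631] 0.08501444472247809
sleeve []
hub [array([0.5455, 0.2653, 0.15  ])]
```

View pics/fin.png

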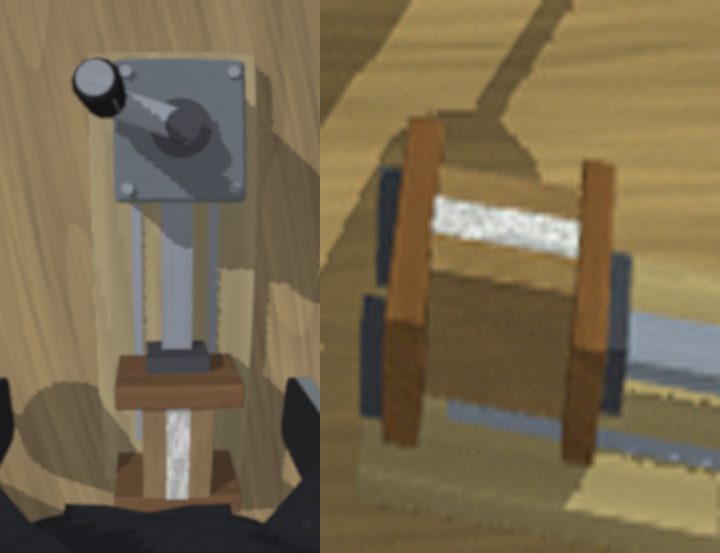

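```bash
python3 -c "
from bench import manip
print(manip.sign_off())"
```

```text
the job is handed in; nothing more can be done
None
```

The carton is clamped and the job is handed in at about 38 s of the 72 s allowed; `sign_off` gave no verdict.

- **Placing:** I picked the brown taped carton, not the green or orange look-alikes, and stood it on the bed about 60 mm from the fence face. It was square and centred, and I let go of it before any winding.
- **Winding:** I turned the crank about 5.8 rad by the sleeve, gripped the whole time. Contact came near 5.77 rad, where the crank stalled. The sleeve load rose from about 5.5 N (the brake alone) to about 11 N.
- **Pinch:** That load works out to a pinch of about 15–17 N, held for over a second while gripped. I then eased the load off and opened the fingers.

**Last checks:**
- The final pictures show the carton touching both jaw and fence, square and centred, with the gripper clear. The wrist force read near zero.
- The pinch is inferred from the wrist force, with about 1 N of noise (±3 N of pinch). Its upper end is slightly over what the brake holds (16 N). I could not measure the pinch after release.
- The detector missed the sleeve in the last picture, though it is plainly visible. My early estimate of the closing angle was about 0.2–0.3 rad short of the actual contact.
- I did not re-measure the flat box or the jar. No planned path came close to them.

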